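# Fit the colour filters to a three-lens inspection camera

### The arm

A 6-joint arm with a two-finger parallel gripper is mounted at the origin on the work surface; the furniture and walls round the work are solid. World frame = base frame: x ahead of the robot, y to its left, z up, the work surface at z = 0. Lengths are in m, angles in rad, forces in N, time in s.
With the tool pointing down it reaches from about 0.35 to 0.975 m from the base axis. Payload 4.9 kg.
Tool frame: the origin (TCP) lies between the finger pads; the fingertips stand 25 mm ahead of it and the grasp point (between the pads) lies 6 mm ahead of it (manip.tcp_to_tips is the z of the fingertips in the tool frame, in m); z points along the fingers, y is the line along which they close (so a half turn about z gives the same grasp; the last joint's range is limited). The gripper opens to 85 mm and grips with 20 to 120 N. Pads are 22 mm wide; open, the fingers measure 114 mm over their backs; the gripper's body (76 mm by 85 mm) begins 54 mm behind the grasp point. The pads swing forward as they close: fully open they stand 13 mm farther back than shut.
Start: joints at [-1.468, 0.053, 1.613, -0, 1.476, -0.119], TCP at [0.137, -0.61, 0.256] pointing down, gripper open.
Joint ranges: [-3.01, 3.01], [-1.01, 2.22], [0.06, 2.58], [-1.02, 4.17], [0.09, 2.62], [-3.14, 3.14]. Speed limits (rad/s): [2.57, 2.57, 3.14, 3.14, 3.14, 3.14].

### API

Orientations are given as a unit quaternion [w, x, y, z].
In Python, from plant import manip gives the robot as it stands. The module is installed in compiled form; this text tells all that it offers.
- The arm moves only by the tool arm_command, never from a script. Its argument "moves" is a list of rows, each a list of 3 entries, a list of its own where there are three numbers: the opening, from -1 (shut) to 1 (fully open), then the shift along the tool's x, y, z in units of 0.15 m (1.0 is 0.15 m), then the turn about the tool's z in units of 2 pi rad (1.0 is 2 pi rad). A call has 1 to 20 rows; each row is the pose to reach, as a shift and turn from the pose commanded when the call began, along the tool's axes at that moment, turning the shorter way round; what a row does not reach only later rows make up. A row lasts 1/12 s, in which the tool goes at most 41.7 mm and 7.16 degrees, less where a joint would pass 70% of its speed; a pose out of reach is approached as far as the arm can. A call with a number of a shift or a turn outside -1 to 1 is refused whole. A call with a gripper value outside its range is refused whole. The fingers move at their own pace and stop on an object; the grip force is fixed at half the most. Time passes only in rows, so rows that repeat a pose let the fingers close. It gives the time, the measured TCP pose, the force, the opening and the grip force at its end, in the units of the state.
- manip.state(): the state, without advancing time (a new reading comes with each control period).
- manip.grab_frame(name): name is "scene" or "top"; returns a dict with "frame" (480x640x3 uint8, red, green, blue), "fx", "fy", "cx", "cy" (pixels), "R" (3x3) and "t" (3): a world point X has camera coordinates R X + t. Camera axes: x right, y down, z forward; pixel columns grow to the right and rows downward; lengths in m; the calibration is good to about 2 mm. A picture is of the moment at which its call begins. There is no depth.
- manip.job_done(): hands the job in; it is judged then, once.
Trained networks look in a picture, given as the dict that the camera call returned (one of the last four; its "shot" number tells which), for a name from the list of things; names that differ only in an ending like _2 or _b are one class to them, and where a whole thing is asked for, a point or a joint stands for the part that bears it (a point fixed in the world has none). Each returns a list of dicts, best first, with "confidence" (0 to 1); they miss things now and then, are a little off and sometimes report something else, mostly with a low value. They report only what shows in the picture. A call takes as long as a camera call. They do not tell look-alikes from the thing itself.
- manip.search_frame(picture, target): "extent" ([left, top, right, bottom] in pixels, round what is visible of it).
The state is a dict: "time": time; "joint_pos": joint angles; "joint_vel": joint speeds; "joint_efforts": joint torques, N m; "tool_pos": TCP position; "tool_rot": TCP orientation; "contact_force": force on the tool from outside, world axes, zero at the start; "ft_torque": the same for the moment, N m; "gripper_width": opening from 0.0 (shut) to 1.0 (fully open); "grasp_force": force on a finger pad.
Only numpy, scipy, OpenCV 4.12 (cv2) and the standard library are available. Lean on these libraries where they do the work, as an engineer would, in place of code of your own. Each camera call takes 0.05 s, during which the arm holds its last target. There are 200 camera calls.

### The job

Get the three-lens inspection camera ready: screw every filter lying on the mat fully home on the lens with the same colour band, first swinging that lens's dust cover aside. The threads jam if they are started forwards, so stand the filter on the lens mouth, turn it backwards (counter-clockwise) until it drops a step, and only then clockwise until its flange is flush on the rim. Leave those covers swung open and any lens without a filter covered, and do not knock the tools on the bench.

Things in the scene. Friction and masses are not known exactly. Their poses are not given: they have to be found in the camera images.
- filter_amber: amber filter: amber glass disc in a black knurled ring, loose, 0.07 kg, may be absent. Origin: centre of its underside, z up. Flange 56 mm in diameter from 20 to 32 mm over the origin (grip here); below it a skirt 38.2 mm in diameter, tapered at the foot, with three thread lugs 120 degrees apart, 45.6 mm over the lugs. Starts skirt down on the mat
- lens_amber_mouth (a point): centre of the mouth, level with the rim, of the lens with the amber band round its foot; z up. Barrel fixed, upright, 52 mm outside, rim 46 mm over the camera deck, 96 mm over the bench. A filter set on it upright and centred (radial play 0.9 mm) rests with its flange 5.3 to 8.4 mm over the rim, lugs on the thread crests (one time in six they fall straight into the entry slots: 2.5 to 3.5 mm)
- lens_amber: amber lens; origin under its foot. Its thread start is unmarked (this yaw does not tell it). A set-down filter turned counter-clockwise (from above) rises 0.05 mm/deg to 8.4 mm, and 10 to 30 deg past that (then a stop) drops, when let go, until its flange is 2.5 to 3.5 mm over the rim. Then clockwise it sinks 0.05 mm/deg, flush after 50 to 70 deg, stop 20 deg on. Clockwise too early, it jams
- filter_green: green filter: green glass disc in a black knurled ring, loose, 0.07 kg, may be absent. Origin: centre of its underside, z up. Flange 56 mm in diameter from 20 to 32 mm over the origin (grip here); below it a skirt 38.2 mm in diameter, tapered at the foot, with three thread lugs 120 degrees apart, 45.6 mm over the lugs. Starts skirt down on the mat
- lens_green_mouth (a point): centre of the mouth, level with the rim, of the lens with the green band round its foot; z up. Barrel fixed, upright, 52 mm outside, rim 46 mm over the camera deck, 96 mm over the bench. A filter set on it upright and centred (radial play 0.9 mm) rests with its flange 5.3 to 8.4 mm over the rim, lugs on the thread crests (one time in six they fall straight into the entry slots: 2.5 to 3.5 mm)
- lens_green: green lens; origin under its foot. Its thread start is unmarked (this yaw does not tell it). A set-down filter turned counter-clockwise (from above) rises 0.05 mm/deg to 8.4 mm, and 10 to 30 deg past that (then a stop) drops, when let go, until its flange is 2.5 to 3.5 mm over the rim. Then clockwise it sinks 0.05 mm/deg, flush after 50 to 70 deg, stop 20 deg on. Clockwise too early, it jams
- filter_blue: blue filter: blue glass disc in a black knurled ring, loose, 0.07 kg, may be absent. Origin: centre of its underside, z up. Flange 56 mm in diameter from 20 to 32 mm over the origin (grip here); below it a skirt 38.2 mm in diameter, tapered at the foot, with three thread lugs 120 degrees apart, 45.6 mm over the lugs. Starts skirt down on the mat
- lens_blue_mouth (a point): centre of the mouth, level with the rim, of the lens with the blue band round its foot; z up. Barrel fixed, upright, 52 mm outside, rim 46 mm over the camera deck, 96 mm over the bench. A filter set on it upright and centred (radial play 0.9 mm) rests with its flange 5.3 to 8.4 mm over the rim, lugs on the thread crests (one time in six they fall straight into the entry slots: 2.5 to 3.5 mm)
- lens_blue: blue lens; origin under its foot. Its thread start is unmarked (this yaw does not tell it). A set-down filter turned counter-clockwise (from above) rises 0.05 mm/deg to 8.4 mm, and 10 to 30 deg past that (then a stop) drops, when let go, until its flange is 2.5 to 3.5 mm over the rim. Then clockwise it sinks 0.05 mm/deg, flush after 50 to 70 deg, stop 20 deg on. Clockwise too early, it jams
- service_mat_top (a point): centre of the top of the dark mat the filters lie on, 190 x 310 mm, 3 mm thick, fixed to the bench
- cover_left (a joint): angle of the flat dust cover over the left (+y) lens, whichever colour that is: 0 shut over the mouth, grows as it swings clockwise seen from above, stop at 1.92; stays where it is left (friction 0.04 N m)
- cover_left_knob (a point): centre of the top of the black knob on that cover, an upright pin 12 mm in diameter and 20 mm tall, over the lens axis when shut, 68 mm from the pivot. The cover is a grey plate 3 mm thick, 57 mm round, its top 4 mm over the lens rim; z up
- cover_left_pivot (a point): pivot screw of that cover: on the vertical axis, level with the cover's top; z up. It is on the far side of the lens, and the open cover points away to the left
- cover_mid (a joint): angle of the flat dust cover over the middle lens, whichever colour that is: 0 shut over the mouth, grows as it swings clockwise seen from above, stop at 1.92; stays where it is left (friction 0.04 N m)
- cover_mid_knob (a point): centre of the top of the black knob on that cover, an upright pin 12 mm in diameter and 20 mm tall, over the lens axis when shut, 68 mm from the pivot. The cover is a grey plate 3 mm thick, 57 mm round, its top 4 mm over the lens rim; z up
- cover_mid_pivot (a point): pivot screw of that cover: on the vertical axis, level with the cover's top; z up. It is on the far side of the lens, and the open cover points away to the left
- cover_right (a joint): angle of the flat dust cover over the right (-y) lens, whichever colour that is: 0 shut over the mouth, grows as it swings clockwise seen from above, stop at 1.92; stays where it is left (friction 0.04 N m)
- cover_right_knob (a point): centre of the top of the black knob on that cover, an upright pin 12 mm in diameter and 20 mm tall, over the lens axis when shut, 68 mm from the pivot. The cover is a grey plate 3 mm thick, 57 mm round, its top 4 mm over the lens rim; z up
- cover_right_pivot (a point): pivot screw of that cover: on the vertical axis, level with the cover's top; z up. It is on the far side of the lens, and the open cover points away to the left
- tester: yellow and black hand multimeter, 135 x 72 x 49 mm, bystander; origin at the centre of its underside
- tape_roll: roll of black tape, 69 mm across, 19 mm tall, bystander; origin at the centre of its underside
- glue_pot: black pot with cap, 42 mm across, 78 mm tall, bystander; origin at the centre of its underside
There are look-alikes about, which are no part of the job. Leave any red look-alike of the filter_amber alone. Leave any red look-alike of the filter_blue alone.

How it is judged:
By the outcome, as a careful person would: the job done as asked, in the order asked, and still so for the second after the job is handed in, with the robot touching nothing.
Of filter_amber, filter_green, filter_blue only 2 to 3 are there at a start; the rules pass over those that are not, and their reading is None.
At some moment in a run one of filter_amber, filter_green, filter_blue may be knocked a few centimetres aside while the robot is not near it.
Once in a run the grip may slacken for a moment while it holds something.
It also fails if it takes over 210 s, if anything falls off the work surface, if the arm or the gripper's body presses on something with over 40 N, if the wrist force passes 120 N, or if a joint passes its speed limit or range.

## Working session

There is one attempt and no reset: what is moved stays moved. The work goes in short steps, Python scripts to look and compute and a tool call to move; the robot and the scene stay as the last step left them, time stands still between calls to the robot, and variables do not carry over. Pictures are saved under pics/ and viewed, at most 14 in all, crops included, and the job is handed in when it is done.

Besides the shell and the picture viewer there is one more tool, called by a JSON object that holds its "name" and its "arguments", one argument or row to a line. arm_command: Moves the arm, as the interface text tells. Shifts and turns lie within -1 to 1; 1 stands for 0.15 m of shift or 2 pi rad of turn. Its arguments: {"type":"object","properties":{"moves":{"type":"array"}},"required":["moves"]}

```bash
mkdir -p pics; python3 - <<'E'
from plant import manip
import cv2,json
s=manip.state(); print({k:s[k] for k in('time','tool_pos','tool_rot','gripper_width')}, manip.tcp_to_tips)
for n in('scene','top'):
    p=manip.grab_frame(n); cv2.imwrite(f'pics/{n}0.png',p['frame'][:,:,::-1])
    print(n,p['fx'],p['fy'],p['cx'],p['cy'],p['R'],p['t'])
    for t in('filter_amber','filter_green','filter_blue','lens_amber','lens_green','lens_blue','cover_left','tester','tape_roll','glue_pot'):
        print(t,[([round(v) for v in d['extent']],round(d['confidence'],2)) for d in manip.search_frame(p,t)][:5])
E
```

```text
{'time': 0.0, 'tool_pos': array([ 0.13743064, -0.60911602,  0.25507747]), 'tool_rot': array([-1.03169653e-03,  9.93856233e-01,  1.10673954e-01,  1.50059349e-05]), 'gripper_width': 1.0043241467528115} 0.025
scene 531.8064474963593 531.8064474963593 319.81312077039695 255.25410624858523 [[-0.74346461 -0.66856592  0.0167328 ]
 [-0.51550605  0.55695968 -0.65119078]
 [ 0.42604447 -0.49276316 -0.75872958]] [0.34448264 0.35591894 1.13657573]
filter_amber [([211, 338, 238, 363], 0.59)]
filter_green [([258, 324, 278, 347], 0.71)]
filter_blue [([180, 364, 202, 392], 0.94), ([283, 380, 305, 402], 0.94), ([210, 338, 238, 363], 0.47), ([154, 300, 311, 438], 0.24)]
lens_amber [([347, 223, 374, 242], 0.78), ([155, 304, 309, 437], 0.26), ([310, 230, 342, 253], 0.19)]
lens_green [([376, 200, 397, 218], 0.51)]
lens_blue [([321, 249, 347, 266], 0.83), ([257, 324, 279, 345], 0.29), ([374, 199, 396, 219], 0.25)]
cover_left [([313, 230, 345, 250], 0.92)]
tester [([210, 337, 234, 364], 0.71), ([313, 229, 344, 252], 0.29)]
tape_roll [([256, 321, 279, 346], 0.16)]
glue_pot [([188, 278, 206, 308], 0.77), ([33
[... 185 characters left out ...]
0.18316156 -0.01454712 -0.98297519]] [-0.04480941  0.51934036  1.45378836]
filter_amber [([248, 191, 272, 213], 0.75), ([183, 242, 207, 261], 0.59), ([431, 216, 451, 256], 0.25)]
filter_green [([223, 259, 245, 282], 0.59)]
filter_blue [([148, 243, 173, 266], 0.84), ([196, 317, 220, 340], 0.81), ([382, 214, 403, 260], 0.66)]
lens_amber [([375, 238, 402, 263], 0.59)]
lens_green [([422, 240, 450, 262], 0.57)]
lens_blue [([330, 250, 352, 269], 0.65), ([318, 203, 464, 274], 0.46)]
cover_left [([333, 220, 357, 260], 0.97)]
tester [([458, 292, 518, 338], 0.59)]
tape_roll [([431, 324, 460, 354], 0.57)]
glue_pot [([212, 175, 229, 201], 0.9), ([456, 292, 519, 338], 0.57), ([183, 241, 208, 260], 0.36)]
```

```bash
python3 - <<'E'
import cv2,numpy as np
a=cv2.imread('pics/top0.png');b=cv2.imread('pics/scene0.png')
cv2.imwrite('pics/c1.png',cv2.resize(a[160:370,130:530],(800,420),interpolation=cv2.INTER_CUBIC))
cv2.imwrite('pics/c2.png',cv2.resize(b[180:440,150:420],(623,600),interpolation=cv2.INTER_CUBIC))
E
```

```text
(no output)
```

View pics/c1.png

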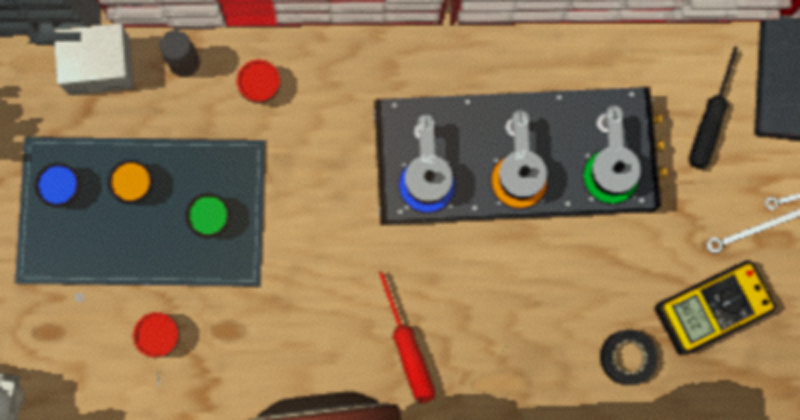

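View pics/c2.png

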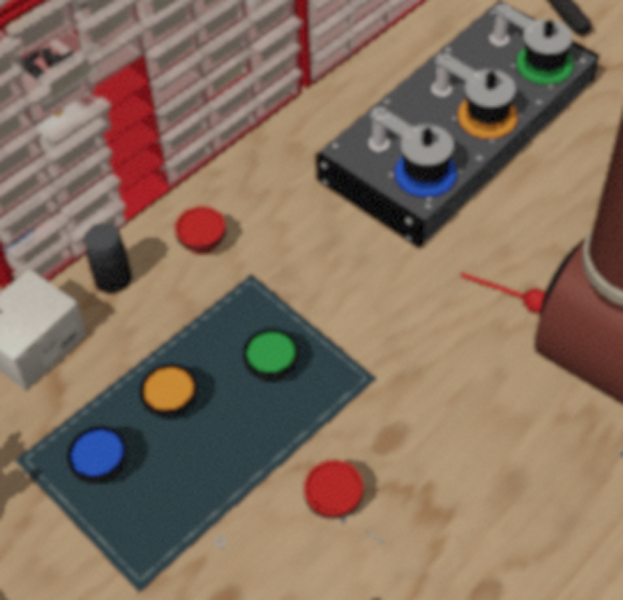

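The top crop (offset 130,160, scale 2) shows three filters on the mat: blue at (159,252), amber at (195,251) and green at (234,267). They match the description: coloured glass, lying on the mat. Two red look-alikes, at (259,200) and (208,327), lie off the mat and stay untouched. The lenses run left to right blue, amber, green, all covered.

```bash
cat > h.py <<'E'
from plant import manip
import cv2,numpy as np
RNG={'amber':(10,24),'green':(45,75),'blue':(100,125)}
def ray(p,u,v,z):
    d=p['R'].T@np.array([(u-p['cx'])/p['fx'],(v-p['cy'])/p['fy'],1]); o=-p['R'].T@p['t']
    return o+d*(z-o[2])/d[2]
def proj(p,X):
    c=p['R']@np.array(X)+p['t']; return np.array([p['fx']*c[0]/c[2]+p['cx'],p['fy']*c[1]/c[2]+p['cy']])
def blobs(p,col,amin=80):
    f=cv2.cvtColor(p['frame'],cv2.COLOR_RGB2HSV); lo,hi=RNG[col]
    m=cv2.inRange(f,(lo,150,70),(hi,255,255)); n,l,s,c=cv2.connectedComponentsWithStats(m)
    return [(s[i,4],s[i,:4].tolist(),c[i]) for i in range(1,n) if s[i,4]>=amin]
def save(p,box,name,k=4):
    x0,y0,x1,y1=box; cv2.imwrite('pics/'+name,cv2.resize(p['frame'][y0:y1,x0:x1,::-1],None,fx=k,fy=k,interpolation=cv2.INTER_CUBIC))
def st():
    s=manip.state(); print('t',round(s['time'],2),'pos',s['tool_pos'].round(4),'q',np.round(s['tool_rot'],4),'F',s['contact_force'].round(1),'T',s['ft_torque'].round(2),'w',round(s['gripper_width'],3),'gf',round(s['grasp_force'],1),'j',s['joint_pos'].round(2))
    return s
def rel(s,X,yaw=None):
    "shift units in tool axes from the present pose to world X; turn to tool-y yaw"
    from scipy.spatial.transform import Rotation as Ro
    q=s['tool_rot']; M=Ro.from_quat([q[1],q[2],q[3],q[0]]).as_matrix()
    return (M.T@(np.array(X)-s['tool_pos'])/0.15).round(4)
E
python3 - <<'E'
from h import *
P={n:manip.grab_frame(n) for n in('top','scene')}
for n,p in P.items():
    for c in RNG:
        for a,b,ct in blobs(p,c,40): print(n,c,a,b,ct.round(1),ray(p,*ct,.035).round(4), ray(p,*ct,.05).round(4))
p=P['top']
# cover discs: grey, upsampled, opened
k=6;x0,y0=315,200;f=cv2.resize(p['frame'][y0:280,x0:465],None,fx=k,fy=k,interpolation=cv2.INTER_CUBIC)
h=cv2.cvtColor(f,cv2.COLOR_RGB2HSV); m=cv2.inRange(h,(0,0,120),(180,60,255))
m=cv2.morphologyEx(m,cv2.MORPH_CLOSE,np.ones((31,31)));m=cv2.morphologyEx(m,cv2.MORPH_OPEN,cv2.getStructuringElement(2,(81,81)))
for c in cv2.findContours(m,0,1)[0]:
    e=cv2.fitEllipse(c); u=(e[0][0]+.5)/k-.5+x0; v=(e[0][1]+.5)/k-.5+y0; print('cover',e[1],(u,v),ray(p,u,v,.1).round(4))
for n,t in(('mat',None),):
    for u,v in((30,140),(264,142),(260,284),(18,282)): print('mat corner',ray(p,u/2+130,v/2+160,.003).round(3))
for u,v in((426,118),(518,114),(612,112)): print('pivot',ray(p,u/2+130,v/2+160,.1).round(3))
for u,v in((430,177),(521,172),(616,168)): print('knob',ray(p,u/2+130,v/2+160,.12).round(3))
for u,v in((376,100),(648,88),(660,208),(382,222)): print('box',ray(p,u/2+130,v/2+160,.05).round(3))
for nm,z in(('tester',.04),('tape_roll',.019),('glue_pot',.07)):
    d=manip.search_frame(p,nm)
    if d: e=d[0]['extent'];print(nm,ray(p,(e[0]+e[2])/2,(e[1]+e[3])/2,z).round(3))
E
```

```text
top amber 3064 [0, 0, 105, 66] [45.7 38.6] [1.1042 0.6714 0.035 ] [1.0955 0.6644 0.05  ]
top amber 45 [110, 74, 14, 13] [116.4  81. ] [0.9812 0.4779 0.035 ] [0.9738 0.4728 0.05  ]
top amber 240 [119, 79, 24, 41] [132.1 101.8] [0.9224 0.434  0.035 ] [0.9156 0.4293 0.05  ]
top amber 59 [573, 95, 10, 7] [577.4  97.8] [ 0.9252 -0.7405  0.035 ] [ 0.9184 -0.7333  0.05  ]
top amber 56 [561, 96, 11, 6] [566.   98.6] [ 0.9231 -0.71    0.035 ] [ 0.9163 -0.7032  0.05  ]
top amber 71 [82, 181, 13, 7] [ 88.3 184.5] [0.6985 0.5354 0.035 ] [0.6939 0.5297 0.05  ]
top amber 98 [30, 188, 15, 9] [ 37.  191.8] [0.6802 0.6639 0.035 ] [0.6758 0.6569 0.05  ]
top amber 59 [45, 213, 16, 11] [ 54.  219.3] [0.6082 0.6162 0.035 ] [0.6045 0.6097 0.05  ]
top amber 323 [185, 241, 21, 20] [194.9 250.4] [0.5245 0.26   0.035 ] [0.5217 0.2571 0.05  ]
top amber 184 [375, 240, 29, 24] [386.  255.9] [ 0.5053 -0.2186  0.035 ] [ 0.5026 -0.2167  0.05  ]
top amber 328 [461, 291, 56, 45] [496.5 309. ] [ 0.369 -0.488  0.035] [ 0.3677 -0.4833  0.05  ]
top amber 45 [149, 323, 11, 7] [154.2 325.8] [0.3379 0.3547 0.035 ] [0.3369 0
[... 2127 characters left out ...]
8798828125, 140.5401153564453) (391.0491231282552, 245.85247802734375) [ 0.5184 -0.2233  0.1   ]
cover (134.37240600585938, 141.97894287109375) (437.8529764811198, 243.7634023030599) [ 0.5223 -0.3366  0.1   ]
mat corner [0.585 0.396 0.003]
mat corner [0.58  0.095 0.003]
mat corner [0.396 0.099 0.003]
mat corner [0.403 0.403 0.003]
pivot [ 0.586 -0.109  0.1  ]
pivot [ 0.59  -0.221  0.1  ]
pivot [ 0.591 -0.335  0.1  ]
knob [ 0.509 -0.111  0.12 ]
knob [ 0.514 -0.219  0.12 ]
knob [ 0.518 -0.333  0.12 ]
box [ 0.622 -0.049  0.05 ]
box [ 0.634 -0.393  0.05 ]
box [ 0.48 -0.4   0.05]
box [ 0.467 -0.055  0.05 ]
tester [ 0.355 -0.465  0.04 ]
tape_roll [ 0.294 -0.355  0.019]
glue_pot [0.676 0.193 0.07 ]
```

Measurements agree: lens spacing is 113.5 mm, the mat is 188 x 305 mm, and the covers measure about 57 mm. The blue lens is left at about (.513,-.108), amber mid at (.518,-.222) and green right at (.522,-.335). I'll start with the covers.

{"name": "arm_command", "arguments": {
  "moves": [
    [-0.4,[0.795,-0.677,0],0],
    [-0.4,[0.795,-0.677,0],0],
    [-0.4,[0.795,-0.677,0],0],
    [-0.4,[0.795,-0.677,0],0],
    [-0.4,[0.795,-0.677,0],0]
  ]
}}

```text
time: 1.77
tool_pos: [0.2343, -0.4807, 0.2563]
tool_rot: [-0.001, 0.994, 0.113, 0.001]
contact_force: [1.0, -1.0, 1.4]
gripper_width: 0.311
grasp_force: 0.0
```

{"name": "arm_command", "arguments": {
  "moves": [
    [-0.4,[0.795,-0.677,0],0],
    [-0.4,[0.795,-0.677,0],0],
    [-0.4,[0.795,-0.677,0],0],
    [-0.4,[0.795,-0.677,0],0],
    [-0.4,[0.795,-0.677,0],0]
  ]
}}

```text
time: 2.18
tool_pos: [0.3279, -0.3557, 0.2565]
tool_rot: [-0.0, 0.994, 0.113, 0.001]
contact_force: [-0.6, 0.0, -0.5]
gripper_width: 0.306
grasp_force: 0.0
```

{"name": "arm_command", "arguments": {
  "moves": [
    [-0.4,[0.795,-0.677,0],0],
    [-0.4,[0.795,-0.677,0],0],
    [-0.4,[0.795,-0.677,0],0],
    [-0.4,[0.795,-0.677,0],0],
    [-0.4,[0.795,-0.677,0],0]
  ]
}}

```text
time: 2.6
tool_pos: [0.4217, -0.2306, 0.2566]
tool_rot: [-0.0, 0.994, 0.113, 0.001]
contact_force: [-0.1, -0.9, 0.1]
gripper_width: 0.303
grasp_force: 0.0
```

{"name": "arm_command", "arguments": {
  "moves": [
    [-0.4,[0.795,-0.677,0.2],0],
    [-0.4,[0.795,-0.677,0.2],0],
    [-0.4,[0.795,-0.677,0.2],0],
    [-0.4,[0.795,-0.677,0.2],0],
    [-0.4,[0.795,-0.677,0.2],0]
  ]
}}

```text
time: 3.02
tool_pos: [0.515, -0.1051, 0.2247]
tool_rot: [-0.001, 0.994, 0.113, -0.001]
contact_force: [-0.9, 0.4, 0.1]
gripper_width: 0.3
grasp_force: 0.0
```

{"name": "arm_command", "arguments": {
  "moves": [
    [-0.4,[0,0,0],-0.235],
    [-0.4,[0,0,0],-0.235],
    [-0.4,[0,0,0],-0.235],
    [-0.4,[0,0,0],-0.235],
    [-0.4,[0,0,0],-0.235],
    [-0.4,[0,0,0],-0.235],
    [-0.4,[0,0,0],-0.235],
    [-0.4,[0,0,0],-0.235],
    [-0.4,[0,0,0],-0.235],
    [-0.4,[0,0,0],-0.235],
    [-0.4,[0,0,0],-0.235],
    [-0.4,[0,0,0],-0.235]
  ]
}}

```text
time: 4.02
tool_pos: [0.5133, -0.11, 0.2265]
tool_rot: [0.0, 0.659, 0.752, -0.0]
contact_force: [0.2, -0.3, -0.1]
gripper_width: 0.298
grasp_force: 0.0
```

{"name": "arm_command", "arguments": {
  "moves": [
    [-0.4,[0,0,0],-0.235],
    [-0.4,[0,0,0],-0.235],
    [-0.4,[0,0,0],-0.235],
    [-0.4,[0,0,0],-0.235],
    [-0.4,[0,0,0],-0.235],
    [-0.4,[0,0,0],-0.235],
    [-0.4,[0,0,0],-0.235],
    [-0.4,[0,0,0],-0.235],
    [-0.4,[0,0,0],-0.235],
    [-0.4,[0,0,0],-0.235],
    [-0.4,[0,0,0],-0.235],
    [-0.4,[0,0,0],-0.235],
    [-0.4,[0,0,0],-0.235]
  ]
}}

```text
time: 5.1
tool_pos: [0.5133, -0.1099, 0.2265]
tool_rot: [0.0, -0.017, 1.0, -0.0]
contact_force: [0.1, 0.0, 0.5]
gripper_width: 0.303
grasp_force: 0.0
```

```bash
python3 - <<'E'
from h import *
s=st();print(rel(s,(.513,-.108,.131)))
for i in range(0,1): pass
# arc rows
th=np.radians(np.linspace(0,113,20)[1:])
for t in th: print([round(68*(np.cos(0)-np.cos(t))/150,3),round(68*np.sin(t)/150,3),round(t/2/np.pi,4)])
E
```

```text
t 5.1 pos [ 0.5133 -0.1099  0.2265] q [ 0.000e+00 -1.680e-02  9.999e-01 -4.000e-04] F [0.1 0.  0.5] T [0.04 0.08 0.04] w 0.303 gf 0.0 j [-0.35 -0.17  1.88 -0.    1.43 -1.96]
[0.0017 0.0129 0.6364]
[np.float64(0.002), np.float64(0.047), np.float64(0.0165)]
[np.float64(0.01), np.float64(0.093), np.float64(0.033)]
[np.float64(0.022), np.float64(0.139), np.float64(0.0496)]
[np.float64(0.039), np.float64(0.183), np.float64(0.0661)]
[np.float64(0.06), np.float64(0.225), np.float64(0.0826)]
[np.float64(0.085), np.float64(0.264), np.float64(0.0991)]
[np.float64(0.114), np.float64(0.301), np.float64(0.1156)]
[np.float64(0.148), np.float64(0.335), np.float64(0.1322)]
[np.float64(0.184), np.float64(0.365), np.float64(0.1487)]
[np.float64(0.223), np.float64(0.39), np.float64(0.1652)]
[np.float64(0.265), np.float64(0.412), np.float64(0.1817)]
[np.float64(0.309), np.float64(0.43), np.float64(0.1982)]
[np.float64(0.354), np.float64(0.442), np.float64(0.2148)]
[np.float64(0.4), np.float64(0.45), np.float64(0.2313)]
[np.float64(0.447), np.float64(0.453), np.float64(0.2478)]
[np.float64(0.494), np.float64(0.451), np.float64(0.2643)]
[np.float64(0.541), np.float64(0.445), np.float64(0.2808)]
[np.float64(0.586), np.float64(0.433), np.float64(0.2974)]
[np.float64(0.63), np.float64(0.417), np.float64(0.3139)]
```

{"name": "arm_command", "arguments": {
  "moves": [
    [-0.4,[0,0.01,0.25],0],
    [-0.4,[0,0.01,0.45],0],
    [-0.4,[0,0.01,0.58],0],
    [-0.4,[0,0.01,0.625],0],
    [-0.4,[0,0.01,0.625],0],
    [-0.4,[0,0.01,0.625],0]
  ]
}}

```text
time: 5.6
tool_pos: [0.5138, -0.1077, 0.1334]
tool_rot: [0.0, -0.016, 1.0, -0.0]
contact_force: [0.1, 0.2, -0.4]
gripper_width: 0.301
grasp_force: 0.0
```

```bash
python3 - <<'E'
from h import *
s=st()
p=manip.grab_frame('scene'); save(p,(290,170,420,280),'a1.png',5)
E
```

```text
t 5.6 pos [ 0.5138 -0.1077  0.1334] q [ 4.000e-04 -1.590e-02  9.999e-01 -2.000e-04] F [ 0.1  0.2 -0.4] T [-0.02  0.03 -0.02] w 0.301 gf 0.0 j [-0.35 -0.08  1.96 -0.    1.26 -1.95]
```

View pics/a1.png

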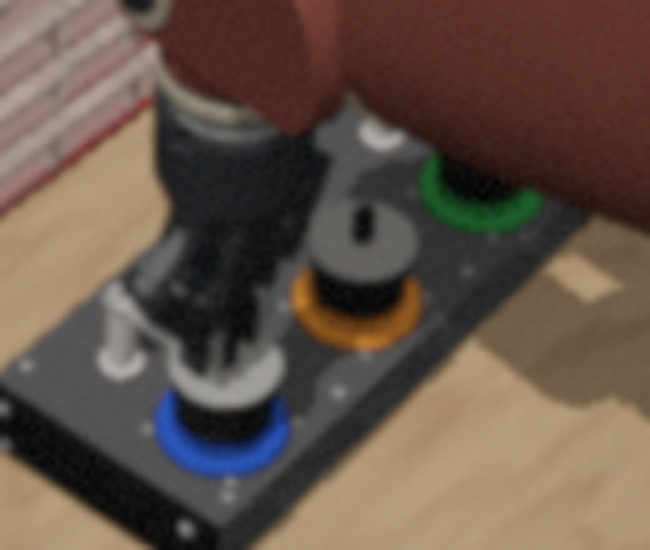

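The picture shows the fingers straddling the blue-lens knob at about crop (215,360), just over the plate. Next I swing the cover.

{"name": "arm_command", "arguments": {
  "moves": [
    [-0.4,[-0.002,0.047,0],0.0165],
    [-0.4,[-0.01,0.093,0],0.033],
    [-0.4,[-0.022,0.139,0],0.0496],
    [-0.4,[-0.039,0.183,0],0.0661],
    [-0.4,[-0.06,0.225,0],0.0826],
    [-0.4,[-0.085,0.264,0],0.0991],
    [-0.4,[-0.114,0.301,0],0.1156],
    [-0.4,[-0.148,0.335,0],0.1322],
    [-0.4,[-0.184,0.365,0],0.1487],
    [-0.4,[-0.223,0.39,0],0.1652],
    [-0.4,[-0.265,0.412,0],0.1817],
    [-0.4,[-0.309,0.43,0],0.1982],
    [-0.4,[-0.354,0.442,0],0.2148],
    [-0.4,[-0.4,0.45,0],0.2313],
    [-0.4,[-0.447,0.453,0],0.2478],
    [-0.4,[-0.494,0.451,0],0.2643],
    [-0.4,[-0.541,0.445,0],0.2808],
    [-0.4,[-0.586,0.433,0],0.2974],
    [-0.4,[-0.63,0.417,0],0.3139],
    [-0.4,[-0.63,0.417,0],0.3139]
  ]
}}

```text
time: 7.32
tool_pos: [0.608, -0.042, 0.1352]
tool_rot: [0.002, 0.825, 0.565, 0.002]
contact_force: [-0.4, 0.5, 0.5]
gripper_width: 0.303
grasp_force: 0.0
```

{"name": "arm_command", "arguments": {
  "moves": [
    [-0.4,[0,0,-0.25],0],
    [-0.4,[0,0,-0.5],0],
    [-0.4,[0,0,-0.5],0],
    [-0.4,[0,0,-0.5],0]
  ]
}}

```text
time: 7.65
tool_pos: [0.6083, -0.0418, 0.2134]
tool_rot: [0.004, 0.824, 0.567, 0.003]
contact_force: [0.1, -0.2, 0.0]
gripper_width: 0.298
grasp_force: 0.0
```

```bash
python3 - <<'E'
from h import *
s=st(); print(rel(s,(.5175,-.2205,.208)))
p=manip.grab_frame('scene'); save(p,(290,170,420,280),'a2.png',5)
E
```

```text
t 7.65 pos [ 0.6083 -0.0418  0.2134] q [0.0035 0.824  0.5666 0.0034] F [ 0.1 -0.2  0. ] T [-0.04  0.04 -0.02] w 0.298 gf 0.0 j [-0.19  0.04  1.7  -0.    1.39  0.18]
[-1.329  -0.1388  0.0322]
```

View pics/a2.png

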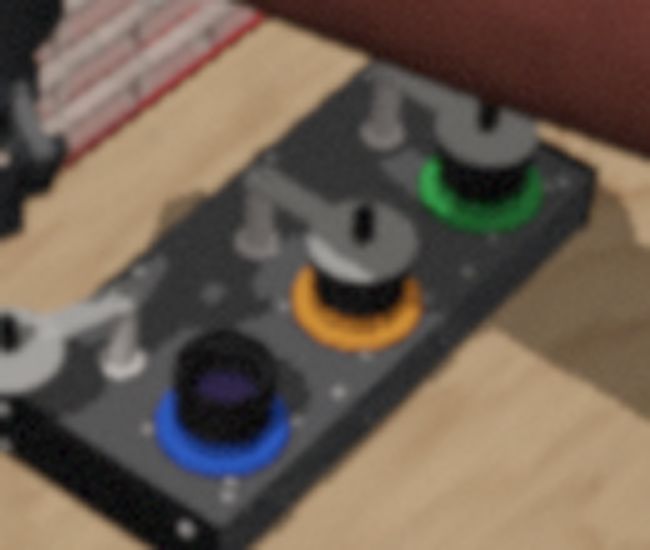

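The blue cover is open, now at crop (20,350), and the mouth is clear. The amber cover is next.

{"name": "arm_command", "arguments": {
  "moves": [
    [-0.4,[-0.664,-0.069,0],-0.157],
    [-0.4,[-0.664,-0.069,0],-0.157],
    [-0.4,[-0.664,-0.069,0],-0.157],
    [-0.4,[-0.664,-0.069,0],-0.157],
    [-0.4,[-0.664,-0.069,0],-0.157],
    [-0.4,[-0.664,-0.069,0],-0.157],
    [-0.4,[-0.664,-0.069,0],-0.157],
    [-0.4,[-0.664,-0.069,0],-0.157]
  ]
}}

```text
time: 8.37
tool_pos: [0.5593, -0.1304, 0.206]
tool_rot: [-0.001, 0.455, 0.89, -0.0]
contact_force: [0.1, 0.0, 0.4]
gripper_width: 0.299
grasp_force: 0.0
```

{"name": "arm_command", "arguments": {
  "moves": [
    [-0.4,[-0.308,-0.593,0],-0.157],
    [-0.4,[-0.308,-0.593,0],-0.157],
    [-0.4,[-0.308,-0.593,0],-0.157],
    [-0.4,[-0.308,-0.593,0],-0.157],
    [-0.4,[-0.308,-0.593,0],-0.157],
    [-0.4,[-0.308,-0.593,0],-0.157],
    [-0.4,[-0.308,-0.593,0],-0.157],
    [-0.4,[-0.308,-0.593,0],-0.157],
    [-0.4,[-0.308,-0.593,0],-0.157],
    [-0.4,[-0.308,-0.593,0],-0.157]
  ]
}}

```text
time: 9.2
tool_pos: [0.5139, -0.2194, 0.2064]
tool_rot: [-0.001, -0.016, 1.0, 0.0]
contact_force: [-0.2, -0.5, 0.0]
gripper_width: 0.299
grasp_force: 0.0
```

```bash
python3 - <<'E'
from h import *
s=st(); print(rel(s,(.5175,-.2205,.132)))
E
```

```text
t 9.2 pos [ 0.5139 -0.2194  0.2064] q [-8.000e-04 -1.570e-02  9.999e-01  5.000e-04] F [-0.2 -0.5  0. ] T [0.02 0.02 0.  ] w 0.299 gf 0.0 j [-0.54 -0.07  1.82 -0.    1.39 -2.14]
[-0.0245 -0.0087  0.4963]
```

{"name": "arm_command", "arguments": {
  "moves": [
    [-0.4,[-0.025,-0.008,0.2],0],
    [-0.4,[-0.025,-0.008,0.38],0],
    [-0.4,[-0.025,-0.008,0.48],0],
    [-0.4,[-0.025,-0.008,0.485],0],
    [-0.4,[-0.025,-0.008,0.485],0],
    [-0.4,[-0.025,-0.008,0.485],0]
  ]
}}

```text
time: 9.7
tool_pos: [0.5188, -0.2211, 0.1359]
tool_rot: [0.001, -0.016, 1.0, -0.0]
contact_force: [0.4, 0.2, -0.4]
gripper_width: 0.297
grasp_force: 0.0
```

{"name": "arm_command", "arguments": {
  "moves": [
    [-0.4,[-0.002,0.047,0],0.0165],
    [-0.4,[-0.01,0.093,0],0.033],
    [-0.4,[-0.022,0.139,0],0.0496],
    [-0.4,[-0.039,0.183,0],0.0661],
    [-0.4,[-0.06,0.225,0],0.0826],
    [-0.4,[-0.085,0.264,0],0.0991],
    [-0.4,[-0.114,0.301,0],0.1156],
    [-0.4,[-0.148,0.335,0],0.1322],
    [-0.4,[-0.184,0.365,0],0.1487],
    [-0.4,[-0.223,0.39,0],0.1652],
    [-0.4,[-0.265,0.412,0],0.1817],
    [-0.4,[-0.309,0.43,0],0.1982],
    [-0.4,[-0.354,0.442,0],0.2148],
    [-0.4,[-0.4,0.45,0],0.2313],
    [-0.4,[-0.447,0.453,0],0.2478],
    [-0.4,[-0.494,0.451,0],0.2643],
    [-0.4,[-0.541,0.445,0],0.2808],
    [-0.4,[-0.586,0.433,0],0.2974],
    [-0.4,[-0.63,0.417,0],0.3139],
    [-0.4,[-0.63,0.417,0],0.3139]
  ]
}}

```text
time: 11.37
tool_pos: [0.6126, -0.1558, 0.1372]
tool_rot: [0.002, 0.825, 0.565, 0.001]
contact_force: [-0.9, 0.4, 0.4]
gripper_width: 0.3
grasp_force: 0.0
```

{"name": "arm_command", "arguments": {
  "moves": [
    [-0.4,[0,0,-0.25],0],
    [-0.4,[0,0,-0.5],0],
    [-0.4,[0,0,-0.5],0],
    [-0.4,[0,0,-0.5],0]
  ]
}}

```text
time: 11.7
tool_pos: [0.6129, -0.1559, 0.2156]
tool_rot: [0.004, 0.824, 0.567, 0.003]
contact_force: [0.9, -0.3, -0.8]
gripper_width: 0.301
grasp_force: 0.0
```

```bash
python3 - <<'E'
from h import *
s=st(); a=rel(s,(.5215,-.334,.208)); print(a)
p=manip.grab_frame('scene')
X,Y=s['tool_pos'][:2]; d=np.array([.5215-X,-.334-Y])/2
y=2*np.arctan2(s['tool_rot'][2],s['tool_rot'][1])
for k in(0,56.5): t=y+np.radians(k); print(np.degrees(t),(d@[np.cos(t),np.sin(t)]/.15).round(3),(d@[np.sin(t),-np.cos(t)]/.15).round(3))
cv2.imwrite('pics/x.png',p['frame'][:,:,::-1])
E
```

```text
t 11.7 pos [ 0.6129 -0.1559  0.2156] q [0.0039 0.824  0.5666 0.0027] F [ 0.9 -0.3 -0.8] T [0.11 0.02 0.02] w 0.301 gf 0.0 j [-0.37  0.09  1.64  0.    1.4  -0.  ]
[-1.3267 -0.1444  0.049 ]
69.02870080640174 -0.663 -0.072
125.52870080640176 -0.306 -0.593
```

{"name": "arm_command", "arguments": {
  "moves": [
    [-0.4,[-0.663,-0.072,0],-0.157],
    [-0.4,[-0.663,-0.072,0],-0.157],
    [-0.4,[-0.663,-0.072,0],-0.157],
    [-0.4,[-0.663,-0.072,0],-0.157],
    [-0.4,[-0.663,-0.072,0],-0.157],
    [-0.4,[-0.663,-0.072,0],-0.157],
    [-0.4,[-0.663,-0.072,0],-0.157],
    [-0.4,[-0.663,-0.072,0],-0.157]
  ]
}}

```text
time: 12.42
tool_pos: [0.5638, -0.2437, 0.2081]
tool_rot: [-0.001, 0.455, 0.89, 0.0]
contact_force: [-0.7, -0.4, 0.1]
gripper_width: 0.298
grasp_force: 0.0
```

{"name": "arm_command", "arguments": {
  "moves": [
    [-0.4,[-0.306,-0.593,0],-0.157],
    [-0.4,[-0.306,-0.593,0],-0.157],
    [-0.4,[-0.306,-0.593,0],-0.157],
    [-0.4,[-0.306,-0.593,0],-0.157],
    [-0.4,[-0.306,-0.593,0],-0.157],
    [-0.4,[-0.306,-0.593,0],-0.157],
    [-0.4,[-0.306,-0.593,0],-0.157],
    [-0.4,[-0.306,-0.593,0],-0.157],
    [-0.4,[-0.306,-0.593,0],-0.157],
    [-0.4,[-0.306,-0.593,0],-0.157]
  ]
}}

```text
time: 13.25
tool_pos: [0.5184, -0.3325, 0.2085]
tool_rot: [-0.001, -0.016, 1.0, 0.001]
contact_force: [-0.3, 0.0, -0.4]
gripper_width: 0.301
grasp_force: 0.0
```

```bash
python3 - <<'E'
from h import *
s=st(); print(rel(s,(.5215,-.334,.134)))
E
```

```text
t 13.25 pos [ 0.5184 -0.3325  0.2085] q [-8.000e-04 -1.580e-02  9.999e-01  7.000e-04] F [-0.3  0.  -0.4] T [ 0.01 -0.02 -0.  ] w 0.301 gf 0.0 j [-0.69  0.07  1.68  0.    1.4  -2.29]
[-0.0214 -0.0112  0.4967]
```

{"name": "arm_command", "arguments": {
  "moves": [
    [-0.4,[-0.021,-0.01,0.2],0],
    [-0.4,[-0.021,-0.01,0.38],0],
    [-0.4,[-0.021,-0.01,0.49],0],
    [-0.4,[-0.021,-0.01,0.5],0],
    [-0.4,[-0.021,-0.01,0.5],0],
    [-0.4,[-0.021,-0.01,0.5],0]
  ]
}}

```text
time: 13.75
tool_pos: [0.5226, -0.3347, 0.1358]
tool_rot: [0.0, -0.017, 1.0, -0.0]
contact_force: [1.1, -0.4, 1.5]
gripper_width: 0.303
grasp_force: 0.0
```

{"name": "arm_command", "arguments": {
  "moves": [
    [-0.4,[-0.002,0.047,0],0.0165],
    [-0.4,[-0.01,0.093,0],0.033],
    [-0.4,[-0.022,0.139,0],0.0496],
    [-0.4,[-0.039,0.183,0],0.0661],
    [-0.4,[-0.06,0.225,0],0.0826],
    [-0.4,[-0.085,0.264,0],0.0991],
    [-0.4,[-0.114,0.301,0],0.1156],
    [-0.4,[-0.148,0.335,0],0.1322],
    [-0.4,[-0.184,0.365,0],0.1487],
    [-0.4,[-0.223,0.39,0],0.1652],
    [-0.4,[-0.265,0.412,0],0.1817],
    [-0.4,[-0.309,0.43,0],0.1982],
    [-0.4,[-0.354,0.442,0],0.2148],
    [-0.4,[-0.4,0.45,0],0.2313],
    [-0.4,[-0.447,0.453,0],0.2478],
    [-0.4,[-0.494,0.451,0],0.2643],
    [-0.4,[-0.541,0.445,0],0.2808],
    [-0.4,[-0.586,0.433,0],0.2974],
    [-0.4,[-0.63,0.417,0],0.3139],
    [-0.4,[-0.63,0.417,0],0.3139]
  ]
}}

```text
time: 15.42
tool_pos: [0.6163, -0.2695, 0.1375]
tool_rot: [0.002, 0.825, 0.565, 0.001]
contact_force: [-0.7, 0.6, 1.1]
gripper_width: 0.301
grasp_force: 0.0
```

{"name": "arm_command", "arguments": {
  "moves": [
    [-0.4,[0,0,-0.25],0],
    [-0.4,[0,0,-0.5],0],
    [-0.4,[0,0,-0.5],0],
    [-0.4,[0,0,-0.5],0],
    [-0.4,[0,0,-0.5],0]
  ]
}}

```text
time: 15.83
tool_pos: [0.6147, -0.2688, 0.2113]
tool_rot: [0.001, 0.824, 0.567, 0.001]
contact_force: [0.1, 0.7, -0.3]
gripper_width: 0.3
grasp_force: 0.0
```

```bash
python3 - <<'E'
from h import *
s=st()
for n in('top','scene'):
    p=manip.grab_frame(n)
    for c in RNG:
        for a,b,ct in blobs(p,c,40):
            X=ray(p,*ct,.035)
            if .35<X[0]<.62 and .05<X[1]<.45: print(n,c,a,ct.round(1),X.round(4))
    if n=='top': save(p,(310,190,470,290),'a4.png',5)
E
```

```text
t 15.83 pos [ 0.6147 -0.2688  0.2113] q [1.000e-03 8.240e-01 5.666e-01 5.000e-04] F [ 0.1  0.7 -0.3] T [-0.04  0.05 -0.01] w 0.3 gf 0.0 j [-0.52  0.19  1.54  0.    1.41 -0.16]
top amber 321 [194.9 250.4] [0.5245 0.2601 0.035 ]
top green 292 [233.6 267.1] [0.4811 0.1628 0.035 ]
top blue 296 [158.2 251.9] [0.5215 0.3514 0.035 ]
scene amber 351 [222.6 348. ] [0.5233 0.2631 0.035 ]
scene green 309 [266.9 332.2] [0.4797 0.1661 0.035 ]
scene blue 392 [191.5 375.8] [0.5207 0.3548 0.035 ]
```

View pics/a4.png

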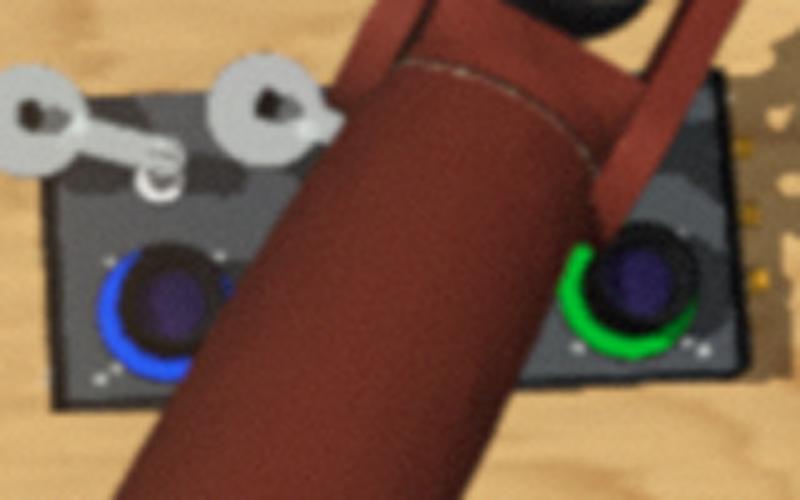

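All three covers are open. The blue mouth is at crop (175,300), the green at (640,280), and the amber is hidden by the arm. The filters have not moved. I'll fetch green first.

{"name": "arm_command", "arguments": {
  "moves": [
    [0,[0.84,-0.322,0],0.164],
    [0,[0.84,-0.322,0],0.164],
    [0,[0.84,-0.322,0],0.164],
    [0,[0.84,-0.322,0],0.164],
    [0,[0.84,-0.322,0],0.164],
    [0,[0.84,-0.322,0],0.164],
    [0,[0.84,-0.322,0],0.164],
    [0,[0.84,-0.322,0],0.164],
    [0,[0.84,-0.322,0],0.164],
    [0,[0.84,-0.322,0],0.164]
  ]
}}

```text
time: 16.77
tool_pos: [0.6138, -0.1334, 0.2079]
tool_rot: [-0.001, 0.996, 0.086, -0.001]
contact_force: [0.3, 0.4, -0.2]
gripper_width: 0.498
grasp_force: 0.0
```

{"name": "arm_command", "arguments": {
  "moves": [
    [0.8,[-0.18,-0.706,0],0],
    [0.8,[-0.18,-0.706,0],0],
    [0.8,[-0.18,-0.706,0],0],
    [0.8,[-0.18,-0.706,0],0]
  ]
}}

```text
time: 17.1
tool_pos: [0.5674, -0.0302, 0.2082]
tool_rot: [-0.001, 0.996, 0.089, -0.002]
contact_force: [0.5, 0.1, 0.4]
gripper_width: 0.897
grasp_force: 0.0
```

{"name": "arm_command", "arguments": {
  "moves": [
    [0.8,[-0.18,-0.706,0],0],
    [0.8,[-0.18,-0.706,0],0],
    [0.8,[-0.18,-0.706,0],0],
    [0.8,[-0.18,-0.706,0],0]
  ]
}}

```text
time: 17.43
tool_pos: [0.523, 0.0687, 0.2087]
tool_rot: [-0.001, 0.996, 0.089, -0.001]
contact_force: [-0.1, 0.2, -0.2]
gripper_width: 0.899
grasp_force: 0.0
```

{"name": "arm_command", "arguments": {
  "moves": [
    [0.8,[-0.18,-0.706,0],0],
    [0.8,[-0.18,-0.706,0],0],
    [0.8,[-0.18,-0.706,0],0],
    [0.8,[-0.18,-0.706,0],0],
    [0.8,[-0.18,-0.706,0],0],
    [0.8,[-0.18,-0.706,0],0]
  ]
}}

```text
time: 17.93
tool_pos: [0.4806, 0.1645, 0.2094]
tool_rot: [0.0, 0.996, 0.086, -0.0]
contact_force: [-0.5, -0.7, 0.2]
gripper_width: 0.895
grasp_force: 0.0
```

```bash
python3 - <<'E'
from h import *
s=st(); print(rel(s,(.4803,.1645,.038)))
p=manip.grab_frame('top')
# dark rim discs of the lens mouths at z=.096
k=6;x0,y0=315,215;f=cv2.resize(p['frame'][y0:280,x0:465],None,fx=k,fy=k,interpolation=cv2.INTER_CUBIC)
cv2.imwrite('pics/lens.png',f[:,:,::-1])
for c in RNG:
  for a,b,ct in blobs(p,c,40):
    X=ray(p,*ct,.055)
    if .4<X[0]<.6 and -.4<X[1]<0: print(c,a,b,ct.round(1),X.round(4))
E
```

```text
t 17.93 pos [0.4806 0.1645 0.2094] q [ 4.000e-04  9.963e-01  8.640e-02 -2.000e-04] F [-0.5 -0.7  0.2] T [-0.08  0.02  0.03] w 0.895 gf 0.0 j [ 0.18 -0.2   1.93 -0.    1.41  1.58]
[-0.0017 -0.0015  1.1429]
amber 242 [376, 237, 28, 27] [386.4 253.7] [ 0.5074 -0.2172  0.055 ]
green 205 [421, 235, 27, 27] [430.5 251.2] [ 0.5126 -0.3271  0.055 ]
blue 173 [330, 241, 27, 25] [341.9 256.6] [ 0.5013 -0.1068  0.055 ]
```

View pics/lens.png

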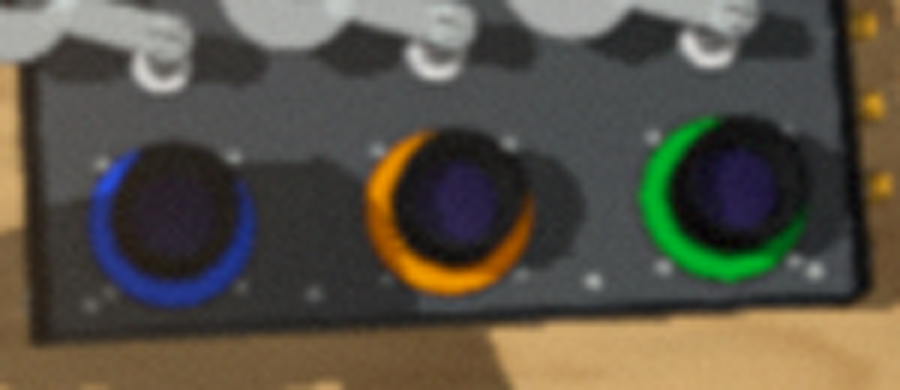

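The lens crop shows all three mouths clear (upscaled px: blue (175,215), amber (460,198), green (738,185)) and every cover swung off. Next I descend on green and close.

{"name": "arm_command", "arguments": {
  "moves": [
    [0.8,[0,0,0.25],0],
    [0.8,[0,0,0.5],0],
    [0.8,[0,0,0.7],0],
    [0.8,[0,0,0.8],0],
    [0.8,[0,0,0.8],0]
  ]
}}

```text
time: 18.4
tool_pos: [0.4774, 0.1633, 0.0848]
tool_rot: [0.001, 0.996, 0.085, -0.005]
contact_force: [-0.4, -0.2, -0.8]
gripper_width: 0.898
grasp_force: 0.0
```

{"name": "arm_command", "arguments": {
  "moves": [
    [0.8,[0,0,0.15],0],
    [0.8,[0,0,0.3],0],
    [0.8,[0,0,0.375],0],
    [0.8,[0,0,0.375],0],
    [0.8,[0,0,0.375],0],
    [0.0,[0,0,0.375],0],
    [0.0,[0,0,0.375],0],
    [0.0,[0,0,0.375],0],
    [0.0,[0,0,0.375],0],
    [0.0,[0,0,0.375],0],
    [0.0,[0,0,0.375],0],
    [0.0,[0,0,0.375],0]
  ]
}}

```text
time: 19.4
tool_pos: [0.4822, 0.1657, 0.036]
tool_rot: [-0.0, 0.996, 0.086, 0.002]
contact_force: [0.0, -0.3, 6.7]
gripper_width: 0.631
grasp_force: 63.3
```

```bash
python3 - <<'E'
from h import *
s=st()
E
```

```text
t 19.4 pos [0.4822 0.1657 0.036 ] q [-1.000e-04  9.963e-01  8.640e-02  2.300e-03] F [ 0.  -0.3  6.7] T [-0.11  0.07 -0.08] w 0.631 gf 63.3 j [ 0.19  0.03  2.04 -0.    1.07  1.58]
```

{"name": "arm_command", "arguments": {
  "moves": [
    [0.8,[0,0,0],0],
    [0.8,[0,0,0],0],
    [0.8,[0,0,0],0],
    [0.8,[0,0,0],-0.25],
    [0.8,[0,0,0],-0.25],
    [0.8,[0,0,0],-0.25],
    [0.8,[0,0,0],-0.25],
    [0.8,[0,0,0],-0.25],
    [0.8,[0,0,0],-0.25],
    [0.8,[0,0,0],-0.25],
    [0.8,[0,0,0],-0.25],
    [0.8,[0,0,0],-0.25],
    [0.8,[0,0,0],-0.25],
    [0.8,[0,0,0],-0.25],
    [0.8,[0,0,0],-0.25],
    [0.8,[0,0,0],-0.25],
    [0.8,[0,0,0],-0.25]
  ]
}}

```text
time: 20.82
tool_pos: [0.4797, 0.1653, 0.0332]
tool_rot: [-0.0, 0.643, 0.766, -0.0]
contact_force: [-0.2, -0.6, -0.8]
gripper_width: 0.905
grasp_force: 0.0
```

```bash
python3 - <<'E'
from h import *
s=st()
E
```

```text
t 20.82 pos [0.4797 0.1653 0.0332] q [-3.000e-04  6.430e-01  7.659e-01 -3.000e-04] F [-0.2 -0.6 -0.8] T [-0.05  0.02 -0.01] w 0.905 gf 0.0 j [0.19 0.03 2.04 0.   1.07 0.01]
```

{"name": "arm_command", "arguments": {
  "moves": [
    [0.0,[0,0,0],0],
    [0.0,[0,0,0],0],
    [0.0,[0,0,0],0],
    [0.0,[0,0,0],0],
    [0.0,[0,0,0],0],
    [0.0,[0,0,0],0]
  ]
}}

```text
time: 21.32
tool_pos: [0.4805, 0.1654, 0.0339]
tool_rot: [0.0, 0.644, 0.765, 0.0]
contact_force: [-0.1, 0.7, 2.6]
gripper_width: 0.631
grasp_force: 63.1
```

```bash
python3 - <<'E'
from h import *
s=st()
E
```

```text
t 21.32 pos [0.4805 0.1654 0.0339] q [2.000e-04 6.436e-01 7.654e-01 3.000e-04] F [-0.1  0.7  2.6] T [0.07 0.02 0.02] w 0.631 gf 63.1 j [0.18 0.03 2.04 0.   1.07 0.01]
```

Green is centred at (.480,.1653). That puts the top camera about (-1,+2.5) mm off and the scene camera within 1 mm. I'll lift it and refine the lens positions.

{"name": "arm_command", "arguments": {
  "moves": [
    [0.0,[0,0,-0.15],0],
    [0.0,[0,0,-0.4],0],
    [0.0,[0,0,-0.65],0],
    [0.0,[0,0,-0.9],0],
    [0.0,[0,0,-0.98],0],
    [0.0,[0,0,-0.98],0]
  ]
}}

```text
time: 21.82
tool_pos: [0.4825, 0.1658, 0.1849]
tool_rot: [0.003, 0.643, 0.765, 0.003]
contact_force: [0.5, 1.2, -0.2]
gripper_width: 0.634
grasp_force: 63.4
```

```bash
python3 - <<'E'
from h import *
s=st()
cal={n:manip.grab_frame(n) for n in('top','scene')}
k=6
def fit(f,x0,y0,x1,y1,lo,hi,op,p,z,inv=0):
    g=cv2.resize(f[y0:y1,x0:x1],None,fx=k,fy=k,interpolation=cv2.INTER_CUBIC)
    m=cv2.inRange(cv2.cvtColor(g,cv2.COLOR_RGB2HSV),lo,hi)
    m=cv2.morphologyEx(m,cv2.MORPH_CLOSE,np.ones((31,31)))
    m=cv2.morphologyEx(m,cv2.MORPH_OPEN,cv2.getStructuringElement(2,(op,op)))
    for c in cv2.findContours(m,0,1)[0]:
        if len(c)<20: continue
        e=cv2.fitEllipse(c); u=(e[0][0]+.5)/k-.5+x0; v=(e[0][1]+.5)/k-.5+y0; print(np.round(e[1],0),np.round(e[2]),(round(u,1),round(v,1)),ray(p,u,v,z).round(4))
f0=cv2.imread('pics/scene0.png')[:,:,::-1].copy()
print('scene covers z.1');fit(f0,305,175,410,260,(0,0,95),(180,70,255),81,cal['scene'],.1)
print('top covers z.1');fit(cv2.imread('pics/top0.png')[:,:,::-1].copy(),315,200,465,280,(0,0,120),(180,60,255),81,cal['top'],.1)
for n,b in(('top',(320,228,460,270)),):
    print(n,'mouths z.096');fit(cal[n]['frame'],*b,(0,0,0),(180,255,55),81,cal[n],.096)
print('scene mouth');fit(cal['scene']['frame'],305,175,410,270,(0,0,0),(180,255,55),61,cal['scene'],.096)
E
```

```text
t 21.82 pos [0.4825 0.1658 0.1849] q [0.0026 0.6435 0.7655 0.0032] F [ 0.5  1.2 -0.2] T [-0.04 -0.02  0.03] w 0.634 gf 63.4 j [ 0.19 -0.18  1.95  0.    1.36  0.01]
scene covers z.1
[114. 244.] 106.0 (327.6, 239.8) [ 0.5302 -0.1012  0.1   ]
[110. 238.] 103.0 (354.6, 215.5) [ 0.5353 -0.214   0.1   ]
[101. 233.] 104.0 (378.9, 193.2) [ 0.5412 -0.3254  0.1   ]
[111. 197.] 61.0 (314.3, 182.6) [ 0.6993 -0.2368  0.1   ]
top covers z.1
[137. 140.] 155.0 (343.9, 248.2) [ 0.5139 -0.1097  0.1   ]
[135. 140.] 151.0 (391.0, 245.9) [ 0.5183 -0.2233  0.1   ]
[135. 142.] 137.0 (437.9, 243.8) [ 0.5223 -0.3366  0.1   ]
top mouths z.096
[91. 99.] 159.0 (403.5, 248.7) [ 0.5118 -0.2536  0.096 ]
[186. 378.] 91.0 (348.3, 256.3) [ 0.4946 -0.1201  0.096 ]
[115. 141.] 5.0 (451.9, 246.5) [ 0.516  -0.3712  0.096 ]
scene mouth
[ 52. 203.] 96.0 (314.6, 265.6) [ 0.4998 -0.0193  0.096 ]
[67. 97.] 59.0 (345.7, 264.5) [ 0.4466 -0.0731  0.096 ]
[ 67. 104.] 31.0 (396.0, 192.2) [ 0.5116 -0.3643  0.096 ]
```

```bash
cat > fitc.py <<'E'
from h import *
from scipy.optimize import least_squares
def circ(f,p,box,c0,z,r0,lo,hi,k=6,invert=False,minr=.6):
    x0,y0,x1,y1=box; g=cv2.resize(f[y0:y1,x0:x1],None,fx=k,fy=k,interpolation=cv2.INTER_CUBIC)
    m=cv2.inRange(cv2.cvtColor(g,cv2.COLOR_RGB2HSV),lo,hi)
    pts=np.concatenate([c[:,0] for c in cv2.findContours(m,0,1)[0] if len(c)>30]).astype(float)
    W=np.array([ray(p,(u+.5)/k-.5+x0,(v+.5)/k-.5+y0,z)[:2] for u,v in pts])
    c=np.array([*c0,r0])
    for tol in(.010,.006,.004,.003):
        d=np.hypot(*(W-c[:2]).T)-c[2]; w=W[abs(d)<tol]
        c=least_squares(lambda q:np.hypot(w[:,0]-q[0],w[:,1]-q[1])-q[2],c,loss='soft_l1',f_scale=.0005).x
    return c.round(4),len(w),len(W)
E
python3 - <<'E'
from fitc import *
P={n:manip.grab_frame(n) for n in('top','scene')}
F={n:cv2.imread(f'pics/{n}0.png')[:,:,::-1].copy() for n in P}
C={'blue':(.5138,-.1097),'amber':(.5184,-.2233),'green':(.5223,-.3366)}
for c,c0 in C.items():
    for n in P:
        u,v=proj(P[n],(*c0,.1)).astype(int)
        for V in(105,120,135) if n=='top' else (85,100,115):
            try: print(c,n,V,circ(F[n],P[n],(u-22,v-22,u+22,v+22),c0,.1,.0285,(0,0,V),(180,70,255)))
            except Exception as e: print(c,n,V,e)
E
```

```text
blue top 105 (array([ 0.5138, -0.1097,  0.0287]), 384, 706)
blue top 120 (array([ 0.5137, -0.1097,  0.0281]), 375, 638)
blue top 135 (array([ 0.5136, -0.1095,  0.0275]), 366, 555)
blue scene 85 (array([ 0.5144, -0.1086,  0.032 ]), 363, 1632)
blue scene 100 (array([ 0.5132, -0.1078,  0.03  ]), 328, 1117)
blue scene 115 (array([ 0.5129, -0.1076,  0.0288]), 315, 1109)
amber top 105 (array([ 0.5179, -0.2235,  0.0282]), 360, 645)
amber top 120 (array([ 0.5178, -0.2235,  0.0278]), 361, 572)
amber top 135 (array([ 0.5178, -0.2233,  0.0273]), 359, 582)
amber scene 85 (array([ 0.5184, -0.2227,  0.0324]), 347, 1823)
amber scene 100 (array([ 0.5174, -0.2218,  0.0303]), 305, 1328)
amber scene 115 (array([ 0.517 , -0.2215,  0.0289]), 287, 1265)
green top 105 (array([ 0.522 , -0.3368,  0.0284]), 363, 710)
green top 120 (array([ 0.522 , -0.3366,  0.0279]), 360, 641)
green top 135 (array([ 0.522 , -0.3365,  0.0273]), 353, 603)
green scene 85 (array([ 0.5211, -0.3343,  0.0309]), 293, 1173)
green scene 100 (array([ 0.5211, -0.3349,  0.0302]), 287, 957)
green scene 115 (array([ 0.5212, -0.3354,  0.0295]), 280, 887)
```

{"name": "arm_command", "arguments": {
  "moves": [
    [0.0,[-0.833,-0.075,0],0],
    [0.0,[-0.833,-0.075,0],0],
    [0.0,[-0.833,-0.075,0],0],
    [0.0,[-0.833,-0.075,0],0]
  ]
}}

```text
time: 22.35
tool_pos: [0.4896, 0.0349, 0.1777]
tool_rot: [-0.001, 0.646, 0.763, -0.002]
contact_force: [-0.1, -0.2, -0.3]
gripper_width: 0.634
grasp_force: 63.4
```

{"name": "arm_command", "arguments": {
  "moves": [
    [0.0,[-0.833,-0.075,0],0],
    [0.0,[-0.833,-0.075,0],0],
    [0.0,[-0.833,-0.075,0],0],
    [0.0,[-0.833,-0.075,0],0]
  ]
}}

```text
time: 22.68
tool_pos: [0.5002, -0.0898, 0.1783]
tool_rot: [-0.001, 0.646, 0.763, -0.002]
contact_force: [0.1, -0.5, -0.2]
gripper_width: 0.633
grasp_force: 63.4
```

{"name": "arm_command", "arguments": {
  "moves": [
    [0.0,[-0.833,-0.075,0],0],
    [0.0,[-0.833,-0.075,0],0],
    [0.0,[-0.833,-0.075,0],0],
    [0.0,[-0.833,-0.075,0],0]
  ]
}}

```text
time: 23.02
tool_pos: [0.5108, -0.2145, 0.1784]
tool_rot: [-0.001, 0.645, 0.764, -0.001]
contact_force: [-0.6, -0.4, 0.2]
gripper_width: 0.632
grasp_force: 63.4
```

{"name": "arm_command", "arguments": {
  "moves": [
    [0.0,[-0.833,-0.075,0],0],
    [0.0,[-0.833,-0.075,0],0],
    [0.0,[-0.833,-0.075,0],0],
    [0.0,[-0.833,-0.075,0],0],
    [0.0,[-0.833,-0.075,0],0],
    [0.0,[-0.833,-0.075,0],0],
    [0.0,[-0.833,-0.075,0],0]
  ]
}}

```text
time: 23.6
tool_pos: [0.5216, -0.3329, 0.179]
tool_rot: [-0.001, 0.643, 0.766, 0.0]
contact_force: [0.9, -0.0, -0.8]
gripper_width: 0.63
grasp_force: 63.4
```

```bash
python3 - <<'E'
from h import *
s=st(); print(rel(s,(.5213,-.335,.130)))
for n in('top','scene'):
    p=manip.grab_frame(n)
    for a,b,ct in blobs(p,'green',40): print(n,a,ct.round(1),ray(p,*ct,s['tool_pos'][2]-.031+.032).round(4))
E
```

```text
t 23.6 pos [ 0.5216 -0.3329  0.179 ] q [-1.400e-03  6.430e-01  7.659e-01  2.000e-04] F [ 0.9 -0.  -0.8] T [-0.   -0.04  0.03] w 0.63 gf 63.4 j [-0.69  0.1   1.7   0.    1.35 -0.86]
[-0.0142 -0.0036  0.3265]
scene 175 [389.1 173.8] [ 0.5199 -0.3279  0.18  ]
scene 135 [385.1 210.5] [ 0.4449 -0.2125  0.18  ]
```

{"name": "arm_command", "arguments": {
  "moves": [
    [0.0,[-0.012,-0.003,0.15],0],
    [0.0,[-0.012,-0.003,0.28],0],
    [0.0,[-0.012,-0.003,0.32],0],
    [0.0,[-0.012,-0.003,0.32],0],
    [0.0,[-0.012,-0.003,0.32],0],
    [0.0,[-0.012,-0.003,0.32],0],
    [0.0,[-0.012,-0.003,0.32],0]
  ]
}}

```text
time: 24.28
tool_pos: [0.5225, -0.3371, 0.1344]
tool_rot: [0.001, 0.643, 0.766, 0.0]
contact_force: [-0.6, 0.8, -0.8]
gripper_width: 0.635
grasp_force: 63.4
```

```bash
python3 - <<'E'
from h import *
s=st()
E
```

```text
t 24.28 pos [ 0.5225 -0.3371  0.1344] q [0.0014 0.6433 0.7656 0.    ] F [-0.6  0.8 -0.8] T [-0.05  0.01 -0.01] w 0.635 gf 63.4 j [-0.69  0.15  1.72  0.    1.27 -0.87]
```

{"name": "arm_command", "arguments": {
  "moves": [
    [0.0,[0,0,0.015],0],
    [0.0,[0,0,0.03],0],
    [0.0,[0,0,0.04],0],
    [0.0,[0,0,0.04],0]
  ]
}}

```text
time: 24.62
tool_pos: [0.5214, -0.3365, 0.126]
tool_rot: [-0.0, 0.643, 0.765, -0.0]
contact_force: [0.8, -0.3, -0.5]
gripper_width: 0.63
grasp_force: 63.4
```

```bash
python3 - <<'E'
from h import *
s=st(); print(rel(s,(.5213,-.335,.113)))
E
```

```text
t 24.62 pos [ 0.5214 -0.3365  0.126 ] q [-4.000e-04  6.434e-01  7.655e-01 -0.000e+00] F [ 0.8 -0.3 -0.5] T [-0.01  0.01 -0.03] w 0.63 gf 63.4 j [-0.69  0.15  1.73 -0.    1.26 -0.87]
[0.0097 0.0008 0.087 ]
```

{"name": "arm_command", "arguments": {
  "moves": [
    [0.0,[0.009,0,0],0],
    [0.0,[0.009,0,0.01],0],
    [0.0,[0.009,0,0.02],0],
    [0.0,[0.009,0,0.03],0],
    [0.0,[0.009,0,0.035],0],
    [0.0,[0.009,0,0.035],0]
  ]
}}

```text
time: 25.12
tool_pos: [0.5219, -0.3361, 0.1236]
tool_rot: [0.001, 0.643, 0.766, -0.0]
contact_force: [-4.1, 1.0, 8.1]
gripper_width: 0.637
grasp_force: 64.0
```

```bash
python3 - <<'E'
from h import *
s=st()
E
```

```text
t 25.12 pos [ 0.5219 -0.3361  0.1236] q [ 8.000e-04  6.434e-01  7.656e-01 -4.000e-04] F [-4.1  1.   8.1] T [0.3  0.68 0.12] w 0.637 gf 64.0 j [-0.69  0.16  1.73 -0.    1.25 -0.86]
```

{"name": "arm_command", "arguments": {
  "moves": [
    [0.0,[0,0,0.01],0],
    [0.0,[0,0,0.02],0],
    [0.0,[0,0,0.025],0],
    [0.0,[0,0,0.025],0]
  ]
}}

```text
time: 25.45
tool_pos: [0.5224, -0.3374, 0.1223]
tool_rot: [0.002, 0.643, 0.766, -0.001]
contact_force: [-5.9, 0.9, 15.5]
gripper_width: 0.632
grasp_force: 65.1
```

```bash
python3 - <<'E'
from h import *
s=st()
E
```

```text
t 25.45 pos [ 0.5224 -0.3374  0.1223] q [ 0.0022  0.6433  0.7656 -0.0011] F [-5.9  0.9 15.5] T [0.28 1.14 0.05] w 0.632 gf 65.1 j [-0.69  0.16  1.73 -0.    1.25 -0.86]
```

{"name": "arm_command", "arguments": {
  "moves": [
    [0.0,[0,0,-0.02],0],
    [0.0,[0,-0.01,-0.02],0],
    [0.0,[0,-0.01,-0.02],0],
    [0.0,[0,-0.01,-0.01],0],
    [0.0,[0,-0.01,0],0],
    [0.0,[0,-0.01,0],0]
  ]
}}

```text
time: 25.95
tool_pos: [0.522, -0.3376, 0.1223]
tool_rot: [0.003, 0.643, 0.766, -0.0]
contact_force: [-1.4, 0.1, 15.9]
gripper_width: 0.631
grasp_force: 65.1
```

```bash
python3 - <<'E'
from h import *
s=st()
E
```

```text
t 25.95 pos [ 0.522  -0.3376  0.1223] q [ 3.400e-03  6.434e-01  7.655e-01 -2.000e-04] F [-1.4  0.1 15.9] T [ 0.33  0.53 -0.03] w 0.631 gf 65.1 j [-0.69  0.16  1.73 -0.    1.24 -0.87]
```

{"name": "arm_command", "arguments": {
  "moves": [
    [0.0,[0,-0.01,0],0],
    [0.0,[0,-0.01,0],0],
    [0.0,[0,-0.01,0],0]
  ]
}}

```text
time: 26.2
tool_pos: [0.5217, -0.3375, 0.1225]
tool_rot: [0.005, 0.643, 0.765, 0.001]
contact_force: [1.8, 0.7, 13.4]
gripper_width: 0.635
grasp_force: 64.9
```

```bash
python3 - <<'E'
from h import *
s=st()
E
```

```text
t 26.2 pos [ 0.5217 -0.3375  0.1225] q [0.0046 0.6435 0.7654 0.0009] F [ 1.8  0.7 13.4] T [ 0.38 -0.23 -0.03] w 0.635 gf 64.9 j [-0.69  0.15  1.74  0.    1.24 -0.87]
```

{"name": "arm_command", "arguments": {
  "moves": [
    [0.0,[0,0.01,-0.03],0],
    [0.0,[0,0.01,-0.06],0],
    [0.0,[0,0.01,-0.06],0],
    [0.0,[0,0.01,-0.06],0]
  ]
}}

```text
time: 26.53
tool_pos: [0.5195, -0.3353, 0.1257]
tool_rot: [-0.001, 0.643, 0.766, -0.0]
contact_force: [-0.1, 0.1, -1.4]
gripper_width: 0.632
grasp_force: 63.9
```

```bash
python3 - <<'E'
from h import *
s=st()
p=manip.grab_frame('scene'); save(p,(340,140,440,240),'a5.png',6)
E
```

```text
t 26.53 pos [ 0.5195 -0.3353  0.1257] q [-6.000e-04  6.434e-01  7.655e-01 -1.000e-04] F [-0.1  0.1 -1.4] T [-0.    0.05  0.03] w 0.632 gf 63.9 j [-0.69  0.15  1.74 -0.    1.26 -0.87]
```

View pics/a5.png

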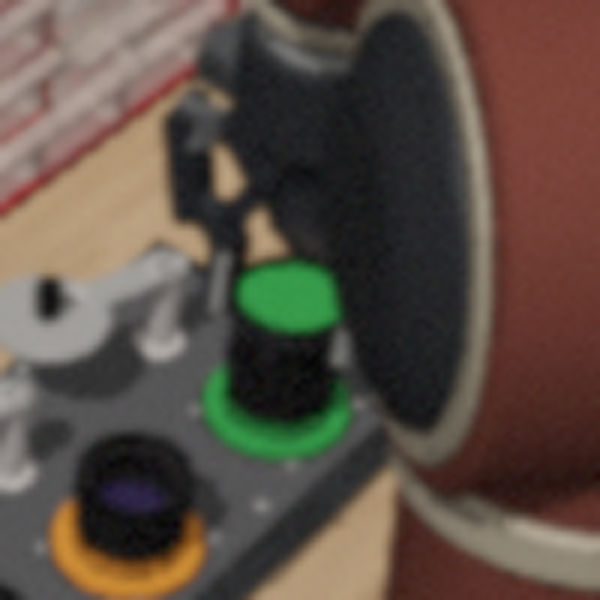

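The scene crop shows the green filter level in the fingers and roughly over the green barrel. The torque puts the contact on the +y side, so I shift -y and retry.

{"name": "arm_command", "arguments": {
  "moves": [
    [0.0,[-0.013,0.008,0],0],
    [0.0,[-0.013,0.008,0],0],
    [0.0,[-0.013,0.008,0.01],0],
    [0.0,[-0.013,0.008,0.02],0],
    [0.0,[-0.013,0.008,0.03],0],
    [0.0,[-0.013,0.008,0.03],0]
  ]
}}

```text
time: 27.08
tool_pos: [0.5217, -0.3378, 0.1231]
tool_rot: [0.0, 0.643, 0.766, -0.0]
contact_force: [-2.0, 1.1, 5.1]
gripper_width: 0.63
grasp_force: 64.2
```

```bash
python3 - <<'E'
from h import *
s=st()
E
```

```text
t 27.08 pos [ 0.5217 -0.3378  0.1231] q [ 4.000e-04  6.434e-01  7.655e-01 -3.000e-04] F [-2.   1.1  5.1] T [ 0.12  0.37 -0.04] w 0.63 gf 64.2 j [-0.69  0.16  1.73 -0.    1.25 -0.87]
```

{"name": "arm_command", "arguments": {
  "moves": [
    [0.0,[0,0,0.01],0],
    [0.0,[0,0,0.02],0],
    [0.0,[0,0,0.02],0]
  ]
}}

```text
time: 27.33
tool_pos: [0.522, -0.3385, 0.1221]
tool_rot: [0.001, 0.643, 0.766, -0.001]
contact_force: [-5.4, -0.5, 11.0]
gripper_width: 0.635
grasp_force: 64.9
```

```bash
python3 - <<'E'
from h import *
s=st()
E
```

```text
t 27.33 pos [ 0.522  -0.3385  0.1221] q [ 1.100e-03  6.433e-01  7.656e-01 -7.000e-04] F [-5.4 -0.5 11. ] T [0.3  0.89 0.1 ] w 0.635 gf 64.9 j [-0.69  0.16  1.73 -0.    1.25 -0.87]
```

```bash
python3 - <<'E'
from fitc import *
s=st()
p=manip.grab_frame('scene')
for z in(.115,.120,.1235,.127):
    u,v=proj(p,(.5215,-.337,z)).astype(int)
    for S in(120,160): print(z,S,circ(p['frame'],p,(u-22,v-18,u+22,v+12),(.5215,-.337),z,.024,(45,S,60),(75,255,255)))
E
```

```text
t 27.33 pos [ 0.522  -0.3385  0.1221] q [ 1.100e-03  6.433e-01  7.656e-01 -7.000e-04] F [-5.4 -0.5 11. ] T [0.3  0.89 0.1 ] w 0.635 gf 64.9 j [-0.69  0.16  1.73 -0.    1.25 -0.87]
0.115 120 (array([ 0.5252, -0.3411,  0.0237]), 262, 262)
0.115 160 (array([ 0.5259, -0.3414,  0.0216]), 260, 260)
0.12 120 (array([ 0.5223, -0.3364,  0.0236]), 262, 262)
0.12 160 (array([ 0.523 , -0.3366,  0.0215]), 260, 260)
0.1235 120 (array([ 0.5202, -0.333 ,  0.0235]), 262, 262)
0.1235 160 (array([ 0.521 , -0.3332,  0.0214]), 260, 260)
0.127 120 (array([ 0.5182, -0.3296,  0.0234]), 262, 262)
0.127 160 (array([ 0.5189, -0.3299,  0.0214]), 260, 260)
```

```bash
python3 - <<'E'
from fitc import *
p=manip.grab_frame('scene')
f=p['frame'].copy(); a=cv2.imread('pics/a5.png')[:,:,::-1]
f[140:240,340:440]=cv2.resize(a,(100,100),interpolation=cv2.INTER_AREA)
for z in(.120,.1257):
    u,v=proj(p,(.5195,-.3353,z)).astype(int)
    print('a5',z,circ(f,p,(u-22,v-18,u+22,v+12),(.5195,-.3353),z,.024,(45,120,60),(75,255,255)))
for n in('x.png',): pass
t=manip.grab_frame('top')
print('top blobs',[(a,b,c.round(1)) for a,b,c in blobs(t,'green',10)], proj(t,(.522,-.3375,.1225)).round(1))
m=cv2.inRange(cv2.cvtColor(p['frame'],cv2.COLOR_RGB2HSV),(45,120,60),(75,255,255))[170:230,365:410]
for r in m[::1]: print(''.join('#' if x else '.' for x in r))
E
```

```text
a5 0.12 (array([ 0.5217, -0.3365,  0.0248]), 273, 273)
a5 0.1257 (array([ 0.5184, -0.331 ,  0.0246]), 273, 273)
top blobs [] [440.2 242. ]
.............................................
.............................................
.............................................
.............................................
.............................................
.............................................
.............................................
.............................................
.............................................
.............................................
.............................................
.............................................
.............................................
.............................................
..................##########.................
...............###############...............
...............###############...............
..............#################..............
..............#################..............
..............#################..............
..............##################.........
[... 1098 characters left out ...]
..........
................############.................
.............................................
.............................................
.............................................
.............................................
.............................................
.............................................
.............................................
.............................................
.............................................
.............................................
.............................................
.............................................
.............................................
.............................................
```

The filter appears to sit about 4 mm +y of the TCP in the hand. I'll raise it and measure at two yaws, which separates an in-hand offset from camera error.

{"name": "arm_command", "arguments": {
  "moves": [
    [0.0,[0,0,-0.1],0],
    [0.0,[0,0,-0.3],0],
    [0.0,[0,0,-0.35],0],
    [0.0,[0,0,-0.35],0],
    [0.0,[0,0,-0.35],0],
    [0.0,[0,0,-0.35],0],
    [0.0,[0,0,-0.35],0],
    [0.0,[0,0,-0.35],0]
  ]
}}

```text
time: 28.15
tool_pos: [0.5208, -0.3367, 0.1696]
tool_rot: [-0.001, 0.643, 0.766, -0.0]
contact_force: [-0.3, -0.2, -1.5]
gripper_width: 0.634
grasp_force: 63.7
```

```bash
cat > inhand.py <<'E'
from fitc import *
import sys
def disc(col,dz=.0):
    s=st(); p=manip.grab_frame('scene'); P=s['tool_pos']; z=P[2]+dz
    lo,hi=RNG[col]; u,v=proj(p,(P[0],P[1],z)).astype(int)
    c=circ(p['frame'],p,(u-24,v-18,u+24,v+14),P[:2]+[-.001,.003],z,.024,(lo-3,120,60),(hi+3,255,255))
    print('disc',c,'off from TCP mm',((c[0][:2]-P[:2])*1000).round(1)); return s,p
if __name__=='__main__': disc(sys.argv[1])
E
python3 inhand.py green
```

```text
t 28.15 pos [ 0.5208 -0.3367  0.1696] q [-0.0015  0.6434  0.7655 -0.    ] F [-0.3 -0.2 -1.5] T [ 0.   -0.02  0.03] w 0.634 gf 63.7 j [-0.69  0.11  1.7   0.    1.33 -0.87]
disc (array([ 0.5198, -0.3317,  0.0239]), 274, 274) off from TCP mm [-1.  5.]
```

{"name": "arm_command", "arguments": {
  "moves": [
    [0.0,[0,0,0],0.25],
    [0.0,[0,0,0],0.25],
    [0.0,[0,0,0],0.25],
    [0.0,[0,0,0],0.25],
    [0.0,[0,0,0],0.25],
    [0.0,[0,0,0],0.25],
    [0.0,[0,0,0],0.25],
    [0.0,[0,0,0],0.25],
    [0.0,[0,0,0],0.25],
    [0.0,[0,0,0],0.25],
    [0.0,[0,0,0],0.25],
    [0.0,[0,0,0],0.25],
    [0.0,[0,0,0],0.25],
    [0.0,[0,0,0],0.25],
    [0.0,[0,0,0],0.25],
    [0.0,[0,0,0],0.25]
  ]
}}

```text
time: 29.53
tool_pos: [0.5214, -0.3372, 0.1712]
tool_rot: [-0.0, 0.996, 0.087, -0.0]
contact_force: [-0.1, -0.8, -1.3]
gripper_width: 0.632
grasp_force: 63.7
```

```bash
python3 - <<'E'
from inhand import *
s,p=disc('green')
save(p,(350,130,430,200),'a6.png',8)
E
```

```text
t 29.53 pos [ 0.5214 -0.3372  0.1712] q [-2.000e-04  9.962e-01  8.710e-02 -2.000e-04] F [-0.1 -0.8 -1.3] T [ 0.01 -0.02 -0.04] w 0.632 gf 63.7 j [-0.69  0.11  1.7   0.    1.33  0.7 ]
disc (array([ 0.522 , -0.3318,  0.0239]), 118, 179) off from TCP mm [0.6 5.4]
```

View pics/a6.png

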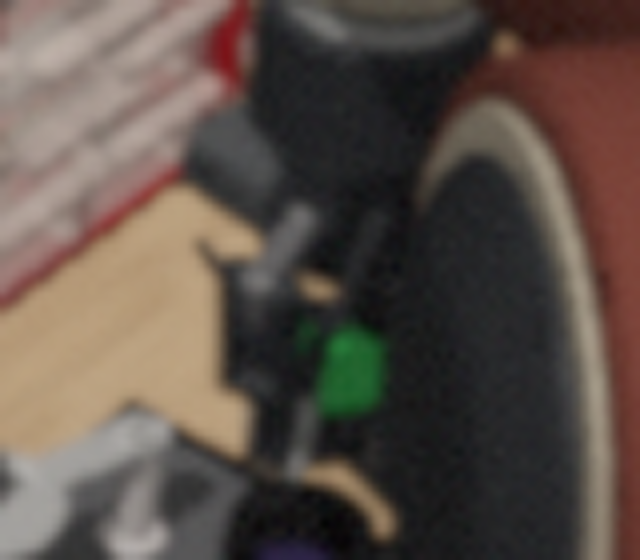

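{"name": "arm_command", "arguments": {
  "moves": [
    [0.0,[0,0,0.12],0],
    [0.0,[0,0,0.24],0],
    [0.0,[0,0,0.29],0],
    [0.0,[0,0,0.3],0],
    [0.0,[0,0,0.31],0],
    [0.0,[0,0,0.32],0],
    [0.0,[0,0,0.325],0],
    [0.0,[0,0,0.325],0],
    [0.0,[0,0,0.325],0]
  ]
}}

```text
time: 30.33
tool_pos: [0.522, -0.3377, 0.1238]
tool_rot: [0.001, 0.996, 0.086, 0.001]
contact_force: [0.6, -0.3, 0.7]
gripper_width: 0.632
grasp_force: 63.9
```

```bash
python3 - <<'E'
from h import *
s=st()
E
```

```text
t 30.33 pos [ 0.522  -0.3377  0.1238] q [6.000e-04 9.963e-01 8.640e-02 6.000e-04] F [ 0.6 -0.3  0.7] T [-0.07 -0.06  0.06] w 0.632 gf 63.9 j [-0.69  0.16  1.73 -0.    1.25  0.7 ]
```

{"name": "arm_command", "arguments": {
  "moves": [
    [0.0,[0,0,0.01],0],
    [0.0,[0,0,0.02],0],
    [0.0,[0,0,0.02],0],
    [0.0,[0,0,0.02],0]
  ]
}}

```text
time: 30.67
tool_pos: [0.5223, -0.3388, 0.1216]
tool_rot: [0.002, 0.996, 0.086, 0.001]
contact_force: [-0.2, -4.3, 5.7]
gripper_width: 0.634
grasp_force: 64.3
```

```bash
python3 - <<'E'
from h import *
s=st()
E
```

```text
t 30.67 pos [ 0.5223 -0.3388  0.1216] q [0.0019 0.9963 0.0862 0.001 ] F [-0.2 -4.3  5.7] T [-0.67 -0.01 -0.09] w 0.634 gf 64.3 j [-0.69  0.16  1.73 -0.    1.25  0.7 ]
```

Force along the pad axis is now -y, and the image comparison (filter .3317 against lens .335) agrees. I'll move -y by 3 mm.

{"name": "arm_command", "arguments": {
  "moves": [
    [0.0,[0,0,-0.03],0],
    [0.0,[-0.007,0.019,-0.03],0],
    [0.0,[-0.007,0.019,-0.03],0],
    [0.0,[-0.007,0.019,-0.015],0],
    [0.0,[-0.007,0.019,0],0],
    [0.0,[-0.007,0.019,0],0],
    [0.0,[-0.007,0.019,0],0]
  ]
}}

```text
time: 31.25
tool_pos: [0.5208, -0.3403, 0.1191]
tool_rot: [0.0, 0.996, 0.086, -0.0]
contact_force: [0.5, -3.3, -2.3]
gripper_width: 0.629
grasp_force: 63.6
```

```bash
python3 - <<'E'
from h import *
s=st()
E
```

```text
t 31.25 pos [ 0.5208 -0.3403  0.1191] q [ 1.000e-04  9.963e-01  8.630e-02 -2.000e-04] F [ 0.5 -3.3 -2.3] T [-0.49 -0.2  -0.07] w 0.629 gf 63.6 j [-0.7   0.17  1.73 -0.    1.25  0.7 ]
```

{"name": "arm_command", "arguments": {
  "moves": [
    [0.0,[0,0,0.01],0],
    [0.0,[0,0,0.02],0],
    [0.0,[0,0,0.02],0],
    [0.0,[0,0,0.02],0]
  ]
}}

```text
time: 31.58
tool_pos: [0.521, -0.3403, 0.1167]
tool_rot: [0.0, 0.996, 0.086, 0.0]
contact_force: [0.8, -3.1, -1.1]
gripper_width: 0.634
grasp_force: 63.7
```

```bash
python3 - <<'E'
from h import *
s=st()
E
```

```text
t 31.58 pos [ 0.521  -0.3403  0.1167] q [1.000e-04 9.963e-01 8.630e-02 0.000e+00] F [ 0.8 -3.1 -1.1] T [-0.55 -0.22 -0.06] w 0.634 gf 63.7 j [-0.7   0.17  1.73 -0.    1.24  0.7 ]
```

It has gone in. I'll ease -y by 1 mm more and lower to rest.

{"name": "arm_command", "arguments": {
  "moves": [
    [0.0,[0,0.007,0],0],
    [0.0,[0,0.007,0.007],0],
    [0.0,[0,0.007,0.014],0],
    [0.0,[0,0.007,0.014],0],
    [0.0,[0,0.007,0.014],0]
  ]
}}

```text
time: 32.0
tool_pos: [0.5209, -0.3409, 0.1143]
tool_rot: [-0.0, 0.996, 0.086, -0.0]
contact_force: [0.5, 1.1, -1.1]
gripper_width: 0.634
grasp_force: 63.7
```

```bash
python3 - <<'E'
from h import *
s=st()
E
```

```text
t 32.0 pos [ 0.5209 -0.3409  0.1143] q [-5.000e-04  9.963e-01  8.640e-02 -3.000e-04] F [ 0.5  1.1 -1.1] T [ 0.03 -0.01  0.05] w 0.634 gf 63.7 j [-0.7   0.17  1.73  0.    1.24  0.7 ]
```

{"name": "arm_command", "arguments": {
  "moves": [
    [0.0,[0,0,0.007],0],
    [0.0,[0,0,0.014],0],
    [0.0,[0,0,0.014],0],
    [0.0,[0,0,0.014],0]
  ]
}}

```text
time: 32.33
tool_pos: [0.5211, -0.3412, 0.1124]
tool_rot: [-0.0, 0.996, 0.086, -0.0]
contact_force: [0.1, -1.1, -0.9]
gripper_width: 0.632
grasp_force: 63.7
```

```bash
python3 - <<'E'
from h import *
s=st()
E
```

```text
t 32.33 pos [ 0.5211 -0.3412  0.1124] q [-1.000e-04  9.963e-01  8.640e-02 -1.000e-04] F [ 0.1 -1.1 -0.9] T [-0.   -0.02  0.  ] w 0.632 gf 63.7 j [-0.7   0.17  1.73  0.    1.24  0.7 ]
```

{"name": "arm_command", "arguments": {
  "moves": [
    [0.0,[0,0,0.006],0],
    [0.0,[0,0,0.012],0],
    [0.0,[0,0,0.012],0],
    [0.0,[0,0,0.012],0]
  ]
}}

```text
time: 32.67
tool_pos: [0.5211, -0.3413, 0.1107]
tool_rot: [-0.0, 0.996, 0.086, -0.0]
contact_force: [-0.1, -0.3, 0.0]
gripper_width: 0.635
grasp_force: 63.7
```

```bash
python3 - <<'E'
from h import *
s=st()
E
```

```text
t 32.67 pos [ 0.5211 -0.3413  0.1107] q [-1.000e-04  9.963e-01  8.630e-02 -1.000e-04] F [-0.1 -0.3  0. ] T [ 0.01 -0.03  0.01] w 0.635 gf 63.7 j [-0.7   0.18  1.73  0.    1.23  0.7 ]
```

{"name": "arm_command", "arguments": {
  "moves": [
    [0.0,[0,0,0.006],0],
    [0.0,[0,0,0.012],0],
    [0.0,[0,0,0.012],0],
    [0.0,[0,0,0.012],0]
  ]
}}

```text
time: 33.0
tool_pos: [0.5215, -0.3414, 0.1098]
tool_rot: [0.0, 0.996, 0.086, 0.0]
contact_force: [-1.1, 1.8, 3.0]
gripper_width: 0.633
grasp_force: 64.0
```

```bash
python3 - <<'E'
from h import *
s=st()
E
```

```text
t 33.0 pos [ 0.5215 -0.3414  0.1098] q [2.000e-04 9.963e-01 8.640e-02 3.000e-04] F [-1.1  1.8  3. ] T [ 0.26  0.18 -0.04] w 0.633 gf 64.0 j [-0.7   0.18  1.73  0.    1.23  0.7 ]
```

{"name": "arm_command", "arguments": {
  "moves": [
    [0.7,[0,0,0],0],
    [0.7,[0,0,0],0],
    [0.7,[0,0,0],0],
    [0.7,[0,0,0],0],
    [0.7,[0,0,0],0]
  ]
}}

```text
time: 33.42
tool_pos: [0.521, -0.3412, 0.1087]
tool_rot: [-0.0, 0.996, 0.086, -0.0]
contact_force: [0.3, -0.2, -0.0]
gripper_width: 0.85
grasp_force: 0.0
```

```bash
cat > hz.py <<'E'
from fitc import *
import sys
L={'blue':(.5130,-.1077),'amber':(.5171,-.2216),'green':(.5212,-.3351)}  # scene-camera lens axes
def hz(col):
    p=manip.grab_frame('scene'); lo,hi=RNG[col]; l=np.array(L[col]); r=[]
    for z in(.108,.116):
        u,v=proj(p,(*l,z)).astype(int)
        r.append(circ(p['frame'],p,(u-24,v-20,u+24,v+10),l,z,.024,(lo-3,120,60),(hi+3,255,255)))
    a,b=r[0][0][:2],r[1][0][:2]; d=(b-a)/.008; dz=(l-a)@d/(d@d)
    print(r,'best glass z',round(.108+dz,4),'flange over rim mm',round((.108+dz-.031+.02-.096)*1000,1),'resid mm',((a+d*dz-l)*1000).round(1)); return p
if __name__=='__main__': st(); hz(sys.argv[1])
E
python3 hz.py green
```

```text
t 33.42 pos [ 0.521  -0.3412  0.1087] q [-1.000e-04  9.963e-01  8.630e-02 -1.000e-04] F [ 0.3 -0.2 -0. ] T [-0.03  0.05  0.04] w 0.85 gf 0.0 j [-0.7   0.18  1.73 -0.    1.23  0.7 ]
[(array([ 0.5186, -0.3393,  0.0206]), 131, 182), (array([ 0.514 , -0.3317,  0.0204]), 131, 182)] best glass z 0.11 flange over rim mm 3.0 resid mm [-3.8 -2.3]
```

{"name": "arm_command", "arguments": {
  "moves": [
    [0.0,[0,0,0],0],
    [0.0,[0,0,0],0],
    [0.0,[0,0,0],0],
    [0.0,[0,0,0],0],
    [0.0,[0,0,0],0],
    [0.0,[0,0,0],0]
  ]
}}

```text
time: 33.97
tool_pos: [0.5214, -0.3414, 0.1094]
tool_rot: [0.0, 0.996, 0.086, 0.0]
contact_force: [-0.4, 0.4, 2.5]
gripper_width: 0.629
grasp_force: 62.9
```

```bash
python3 - <<'E'
from h import *
s=st()
E
```

```text
t 33.97 pos [ 0.5214 -0.3414  0.1094] q [3.000e-04 9.963e-01 8.630e-02 3.000e-04] F [-0.4  0.4  2.5] T [-0.03  0.02 -0.03] w 0.629 gf 62.9 j [-0.7   0.18  1.73  0.    1.23  0.7 ]
```

{"name": "arm_command", "arguments": {
  "moves": [
    [0.0,[0,0,0],-0.01],
    [0.0,[0,0,-0.002],-0.02],
    [0.0,[0,0,-0.003],-0.028],
    [0.0,[0,0,-0.003],-0.028],
    [0.0,[0,0,-0.003],-0.028]
  ]
}}

```text
time: 34.38
tool_pos: [0.5214, -0.3414, 0.1098]
tool_rot: [0.0, 0.985, 0.173, 0.0]
contact_force: [0.4, -0.4, 2.1]
gripper_width: 0.632
grasp_force: 63.1
```

```bash
python3 - <<'E'
from h import *
s=st()
E
```

```text
t 34.38 pos [ 0.5214 -0.3414  0.1098] q [2.000e-04 9.850e-01 1.728e-01 3.000e-04] F [ 0.4 -0.4  2.1] T [ 0.04 -0.02 -0.15] w 0.632 gf 63.1 j [-0.7   0.18  1.73  0.    1.23  0.52]
```

{"name": "arm_command", "arguments": {
  "moves": [
    [0.0,[0,0,-0.002],-0.014],
    [0.0,[0,0,-0.004],-0.028],
    [0.0,[0,0,-0.006],-0.042],
    [0.0,[0,0,-0.007],-0.056],
    [0.0,[0,0,-0.007],-0.056],
    [0.0,[0,0,-0.007],-0.056]
  ]
}}

```text
time: 34.88
tool_pos: [0.5214, -0.342, 0.1107]
tool_rot: [0.001, 0.94, 0.341, 0.0]
contact_force: [1.8, -3.5, 0.1]
gripper_width: 0.631
grasp_force: 63.0
```

```bash
python3 - <<'E'
from h import *
s=st()
E
```

```text
t 34.88 pos [ 0.5214 -0.342   0.1107] q [8.000e-04 9.400e-01 3.411e-01 3.000e-04] F [ 1.8 -3.5  0.1] T [-0.45 -0.34 -0.93] w 0.631 gf 63.0 j [-0.7   0.18  1.73 -0.    1.23  0.17]
```

{"name": "arm_command", "arguments": {
  "moves": [
    [0.0,[0,0,-0.002],-0.014],
    [0.0,[0,0,-0.004],-0.028],
    [0.0,[0,0,-0.006],-0.042],
    [0.0,[0,0,-0.007],-0.056],
    [0.0,[0,0,-0.007],-0.056],
    [0.0,[0,0,-0.007],-0.056]
  ]
}}

```text
time: 35.38
tool_pos: [0.521, -0.3419, 0.1111]
tool_rot: [0.001, 0.866, 0.501, -0.0]
contact_force: [2.7, -5.0, -2.2]
gripper_width: 0.634
grasp_force: 63.6
```

```bash
python3 - <<'E'
from h import *
s=st()
E
```

```text
t 35.38 pos [ 0.521  -0.3419  0.1111] q [ 6.000e-04  8.656e-01  5.008e-01 -4.000e-04] F [ 2.7 -5.  -2.2] T [-0.94 -0.22 -1.03] w 0.634 gf 63.6 j [-0.7   0.18  1.73 -0.    1.23 -0.18]
```

{"name": "arm_command", "arguments": {
  "moves": [
    [0.5,[0,0,0],0],
    [0.7,[0,0,0],0],
    [0.7,[0,0,0],0],
    [0.7,[0,0,0],0],
    [0.7,[0,0,-0.25],0],
    [0.7,[0,0,-0.5],0],
    [0.7,[0,0,-0.6],0],
    [0.7,[0,0,-0.6],0],
    [0.7,[0,0,-0.6],0]
  ]
}}

```text
time: 36.13
tool_pos: [0.5217, -0.3414, 0.2031]
tool_rot: [0.001, 0.865, 0.502, 0.0]
contact_force: [-0.0, 0.7, 0.0]
gripper_width: 0.85
grasp_force: 0.0
```

```bash
python3 - <<'E'
from hz import *
st();p=hz('green'); save(p,(340,140,440,240),'a7.png',6)
E
```

```text
t 36.13 pos [ 0.5217 -0.3414  0.2031] q [1.200e-03 8.646e-01 5.024e-01 5.000e-04] F [-0.   0.7  0. ] T [-0.02  0.06  0.05] w 0.85 gf 0.0 j [-0.7   0.08  1.67  0.    1.38 -0.18]
[(array([ 0.5214, -0.339 ,  0.0252]), 275, 275), (array([ 0.5167, -0.3315,  0.025 ]), 275, 275)] best glass z 0.1111 flange over rim mm 4.1 resid mm [-1.6 -1. ]
```

View pics/a7.png

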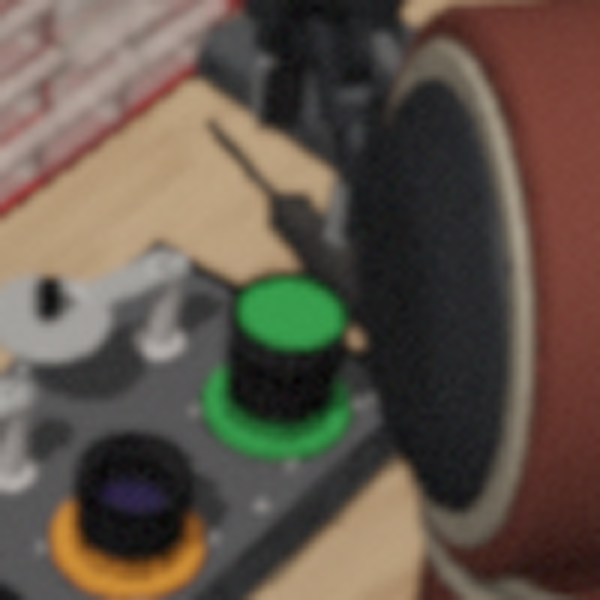

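The crop shows the green filter seated level on its lens (disc at crop (292,312)), low after the release. I regrip and start clockwise gently.

The robot-to-camera comparison also shows a camera scale error of about 1.3% in y. The corrected lenses are amber (.517,-.2265) and blue (.5128,-.1112).

{"name": "arm_command", "arguments": {
  "moves": [
    [0.7,[0,0,0.25],0],
    [0.7,[0,0,0.45],0],
    [0.7,[0,0,0.58],0],
    [0.7,[0,0,0.61],0],
    [0.7,[0,0,0.61],0],
    [0.0,[0,0,0.61],0],
    [0.0,[0,0,0.61],0],
    [0.0,[0,0,0.61],0],
    [0.0,[0,0,0.61],0],
    [0.0,[0,0,0.61],0],
    [0.0,[0,0,0.61],0]
  ]
}}

```text
time: 37.1
tool_pos: [0.5218, -0.3418, 0.1115]
tool_rot: [0.001, 0.865, 0.502, 0.0]
contact_force: [0.3, -0.3, 2.8]
gripper_width: 0.636
grasp_force: 63.2
```

```bash
python3 - <<'E'
from h import *
s=st()
E
```

```text
t 37.1 pos [ 0.5218 -0.3418  0.1115] q [1.100e-03 8.647e-01 5.023e-01 4.000e-04] F [ 0.3 -0.3  2.8] T [0.01 0.04 0.  ] w 0.636 gf 63.2 j [-0.7   0.18  1.73  0.    1.23 -0.18]
```

{"name": "arm_command", "arguments": {
  "moves": [
    [0.0,[0,0,0.001],0.014],
    [0.0,[0,0,0.003],0.028],
    [0.0,[0,0,0.005],0.042],
    [0.0,[0,0,0.007],0.056],
    [0.0,[0,0,0.007],0.056],
    [0.0,[0,0,0.007],0.056]
  ]
}}

```text
time: 37.6
tool_pos: [0.5218, -0.3419, 0.1104]
tool_rot: [0.001, 0.939, 0.344, 0.001]
contact_force: [1.3, -1.0, 5.3]
gripper_width: 0.628
grasp_force: 63.5
```

```bash
python3 - <<'E'
from h import *
s=st()
E
```

```text
t 37.6 pos [ 0.5218 -0.3419  0.1104] q [1.000e-03 9.389e-01 3.442e-01 6.000e-04] F [ 1.3 -1.   5.3] T [-0.04  0.06 -0.08] w 0.628 gf 63.5 j [-0.7   0.18  1.73 -0.    1.23  0.17]
```

Almost no torque and it is sinking, so it is not jammed. Continue clockwise.

{"name": "arm_command", "arguments": {
  "moves": [
    [0.0,[0,0,0.001],0.014],
    [0.0,[0,0,0.003],0.028],
    [0.0,[0,0,0.005],0.042],
    [0.0,[0,0,0.007],0.056],
    [0.0,[0,0,0.007],0.056],
    [0.0,[0,0,0.007],0.056]
  ]
}}

```text
time: 38.1
tool_pos: [0.5219, -0.3419, 0.1094]
tool_rot: [0.001, 0.985, 0.174, 0.001]
contact_force: [-0.6, -0.5, 5.3]
gripper_width: 0.634
grasp_force: 63.7
```

```bash
python3 - <<'E'
from h import *
s=st()
E
```

```text
t 38.1 pos [ 0.5219 -0.3419  0.1094] q [9.000e-04 9.847e-01 1.745e-01 8.000e-04] F [-0.6 -0.5  5.3] T [-0.03 -0.03 -0.05] w 0.634 gf 63.7 j [-0.7   0.18  1.73  0.    1.23  0.52]
```

{"name": "arm_command", "arguments": {
  "moves": [
    [0.0,[0,0,0.001],0.014],
    [0.0,[0,0,0.003],0.028],
    [0.0,[0,0,0.005],0.042],
    [0.0,[0,0,0.007],0.056],
    [0.0,[0,0,0.007],0.056],
    [0.0,[0,0,0.007],0.056]
  ]
}}

```text
time: 38.6
tool_pos: [0.522, -0.3417, 0.1084]
tool_rot: [0.001, 1.0, -0.001, 0.001]
contact_force: [0.5, 0.6, 5.7]
gripper_width: 0.633
grasp_force: 63.8
```

```bash
python3 - <<'E'
from h import *
s=st()
E
```

```text
t 38.6 pos [ 0.522  -0.3417  0.1084] q [ 6.e-04  1.e+00 -5.e-04  1.e-03] F [0.5 0.6 5.7] T [ 0.05  0.06 -0.08] w 0.633 gf 63.8 j [-0.7   0.18  1.73  0.    1.23  0.87]
```

{"name": "arm_command", "arguments": {
  "moves": [
    [0.0,[0,0,0.001],0.014],
    [0.0,[0,0,0.003],0.028],
    [0.0,[0,0,0.003],0.028],
    [0.0,[0,0,0.003],0.028]
  ]
}}

```text
time: 38.93
tool_pos: [0.522, -0.3415, 0.1079]
tool_rot: [0.0, 0.996, -0.088, 0.001]
contact_force: [0.4, 1.7, 5.7]
gripper_width: 0.631
grasp_force: 63.8
```

```bash
python3 - <<'E'
from h import *
s=st()
E
```

```text
t 38.93 pos [ 0.522  -0.3415  0.1079] q [ 3.000e-04  9.961e-01 -8.840e-02  1.000e-03] F [0.4 1.7 5.7] T [ 0.1   0.04 -0.1 ] w 0.631 gf 63.8 j [-0.7   0.18  1.73  0.    1.23  1.05]
```

{"name": "arm_command", "arguments": {
  "moves": [
    [0.0,[0,0,0.001],0.014],
    [0.0,[0,0,0.002],0.028],
    [0.0,[0,0,0.002],0.028],
    [0.0,[0,0,0.002],0.028]
  ]
}}

```text
time: 39.27
tool_pos: [0.522, -0.3415, 0.1079]
tool_rot: [0.0, 0.984, -0.176, 0.001]
contact_force: [-0.8, 1.0, 7.3]
gripper_width: 0.634
grasp_force: 63.8
```

```bash
python3 - <<'E'
from h import *
s=st()
E
```

```text
t 39.27 pos [ 0.522  -0.3415  0.1079] q [ 2.000e-04  9.845e-01 -1.756e-01  1.000e-03] F [-0.8  1.   7.3] T [ 0.28  0.11 -0.15] w 0.634 gf 63.8 j [-0.7   0.18  1.73  0.    1.23  1.22]
```

It reached flush: z stopped sinking after about 70° and the downward force grew. I release and go for amber.

{"name": "arm_command", "arguments": {
  "moves": [
    [0.6,[0,0,0],0],
    [0.7,[0,0,0],0],
    [0.7,[0,0,0],0],
    [0.7,[0,0,0],0],
    [0.7,[0,0,-0.25],0],
    [0.7,[0,0,-0.5],0],
    [0.7,[0,0,-0.62],0],
    [0.7,[0,0,-0.62],0],
    [0.7,[0,0,-0.62],0]
  ]
}}

```text
time: 40.02
tool_pos: [0.5217, -0.3418, 0.2007]
tool_rot: [0.001, 0.984, -0.176, 0.001]
contact_force: [-0.0, -0.6, -0.3]
gripper_width: 0.85
grasp_force: 0.0
```

{"name": "arm_command", "arguments": {
  "moves": [
    [0.8,[-0.299,-0.813,0],-0.083],
    [0.8,[-0.299,-0.813,0],-0.083],
    [0.8,[-0.299,-0.813,0],-0.083],
    [0.8,[-0.299,-0.813,0],-0.083],
    [0.8,[-0.299,-0.813,0],-0.083],
    [0.8,[-0.299,-0.813,0],-0.083]
  ]
}}

```text
time: 40.52
tool_pos: [0.5207, -0.2107, 0.1972]
tool_rot: [-0.001, 0.997, 0.083, -0.001]
contact_force: [-0.3, -0.8, -0.2]
gripper_width: 0.902
grasp_force: 0.0
```

{"name": "arm_command", "arguments": {
  "moves": [
    [0.8,[0.137,-0.78,0],0],
    [0.8,[0.137,-0.78,0],0],
    [0.8,[0.137,-0.78,0],0],
    [0.8,[0.137,-0.78,0],0]
  ]
}}

```text
time: 40.85
tool_pos: [0.5219, -0.0891, 0.198]
tool_rot: [-0.001, 0.997, 0.083, -0.001]
contact_force: [-0.1, 0.4, -0.8]
gripper_width: 0.901
grasp_force: 0.0
```

```bash
cat > look.py <<'E'
from fitc import *
from hz import L
def yr(n,y): return .1654+(y-.1628)*1.0144 if n=='top' else .1654+(y-.1661)*1.011
def mat(cols):
    for n in('top','scene'):
        p=manip.grab_frame(n)
        for c in cols:
            for a,b,ct in blobs(p,c,100):
                X=ray(p,*ct,.035)
                if .38<X[0]<.62 and .08<X[1]<.42: print(n,c,a,(X[0]+(-.001 if n=='top' else .0003)).round(4),round(yr(n,X[1]),4))
if __name__=='__main__':
    import sys; st(); mat(sys.argv[1:])
E
python3 - <<'E'
from look import *
st(); mat(['amber','blue'])
p=manip.grab_frame('scene'); l=np.array(L['green'])
for z in(.102,.1105):
    u,v=proj(p,(*l,z)).astype(int); print(z,circ(p['frame'],p,(u-24,v-20,u+24,v+10),l,z,.024,(42,120,60),(78,255,255)))
E
```

```text
t 40.85 pos [ 0.5219 -0.0891  0.198 ] q [-1.400e-03  9.965e-01  8.330e-02 -8.000e-04] F [-0.1  0.4 -0.8] T [-0.02 -0.03 -0.01] w 0.901 gf 0.0 j [-0.31 -0.13  1.89  0.    1.39  1.09]
top amber 323 0.5234 0.2642
top blue 297 0.5207 0.3568
scene amber 352 0.5236 0.2634
scene blue 391 0.521 0.3561
0.102 (array([ 0.5243, -0.3418,  0.0226]), 144, 261)
0.1105 (array([ 0.5194, -0.3338,  0.0224]), 144, 213)
```

{"name": "arm_command", "arguments": {
  "moves": [
    [0.8,[0.137,-0.78,0],0],
    [0.8,[0.137,-0.78,0],0],
    [0.8,[0.137,-0.78,0],0],
    [0.8,[0.137,-0.78,0],0]
  ]
}}

```text
time: 41.33
tool_pos: [0.5233, 0.029, 0.1989]
tool_rot: [-0.001, 0.996, 0.084, -0.0]
contact_force: [-0.6, -0.6, 0.2]
gripper_width: 0.9
grasp_force: 0.0
```

{"name": "arm_command", "arguments": {
  "moves": [
    [0.8,[0.137,-0.78,0],0],
    [0.8,[0.137,-0.78,0],0],
    [0.8,[0.137,-0.78,0],0],
    [0.8,[0.137,-0.78,0],0]
  ]
}}

```text
time: 41.67
tool_pos: [0.5246, 0.1478, 0.199]
tool_rot: [-0.001, 0.996, 0.084, 0.0]
contact_force: [-0.9, -0.2, -0.3]
gripper_width: 0.899
grasp_force: 0.0
```

{"name": "arm_command", "arguments": {
  "moves": [
    [0.8,[0.137,-0.78,0],0],
    [0.8,[0.137,-0.78,0],0],
    [0.8,[0.137,-0.78,0],0],
    [0.8,[0.137,-0.78,0],0],
    [0.8,[0.137,-0.78,0],0],
    [0.8,[0.137,-0.78,0],0],
    [0.8,[0.137,-0.78,0],0],
    [0.8,[0.137,-0.78,0],0]
  ]
}}

```text
time: 42.33
tool_pos: [0.5255, 0.262, 0.199]
tool_rot: [0.0, 0.997, 0.082, -0.0]
contact_force: [0.2, -0.1, -0.2]
gripper_width: 0.903
grasp_force: 0.0
```

```bash
python3 - <<'E'
from h import *
s=st(); print(rel(s,(.5235,.2638,.034)))
E
```

```text
t 42.33 pos [0.5255 0.262  0.199 ] q [ 2.000e-04  9.966e-01  8.180e-02 -1.000e-04] F [ 0.2 -0.1 -0.2] T [ 0.01 -0.02  0.  ] w 0.903 gf 0.0 j [ 0.34  0.01  1.76 -0.    1.38  1.74]
[-0.0108 -0.0143  1.1001]
```

{"name": "arm_command", "arguments": {
  "moves": [
    [0.8,[-0.011,-0.014,0.25],0],
    [0.8,[-0.011,-0.014,0.5],0],
    [0.8,[-0.011,-0.014,0.7],0],
    [0.8,[-0.011,-0.014,0.75],0],
    [0.8,[-0.011,-0.014,0.75],0]
  ]
}}

```text
time: 42.75
tool_pos: [0.521, 0.2639, 0.0836]
tool_rot: [0.001, 0.997, 0.082, -0.003]
contact_force: [-0.3, -0.9, -0.0]
gripper_width: 0.904
grasp_force: 0.0
```

{"name": "arm_command", "arguments": {
  "moves": [
    [0.8,[0,0,0.15],0],
    [0.8,[0,0,0.3],0],
    [0.8,[0,0,0.35],0],
    [0.8,[0,0,0.35],0],
    [0.8,[0,0,0.35],0],
    [0.0,[0,0,0.35],0],
    [0.0,[0,0,0.35],0],
    [0.0,[0,0,0.35],0],
    [0.0,[0,0,0.35],0],
    [0.0,[0,0,0.35],0],
    [0.0,[0,0,0.35],0]
  ]
}}

```text
time: 43.67
tool_pos: [0.5249, 0.2663, 0.037]
tool_rot: [-0.0, 0.997, 0.083, 0.002]
contact_force: [-0.2, 0.1, 6.8]
gripper_width: 0.63
grasp_force: 63.3
```

```bash
python3 - <<'E'
from h import *
s=st()
E
```

```text
t 43.67 pos [0.5249 0.2663 0.037 ] q [-5.000e-04  9.965e-01  8.330e-02  2.300e-03] F [-0.2  0.1  6.8] T [-0.14 -0.    0.04] w 0.63 gf 63.3 j [ 0.34  0.2   1.85 -0.    1.09  1.75]
```

{"name": "arm_command", "arguments": {
  "moves": [
    [0.8,[0,0,0],0],
    [0.8,[0,0,0],0],
    [0.8,[0,0,0],0],
    [0.8,[0,0,0],-0.25],
    [0.8,[0,0,0],-0.25],
    [0.8,[0,0,0],-0.25],
    [0.8,[0,0,0],-0.25],
    [0.8,[0,0,0],-0.25],
    [0.8,[0,0,0],-0.25],
    [0.8,[0,0,0],-0.25],
    [0.8,[0,0,0],-0.25],
    [0.8,[0,0,0],-0.25],
    [0.8,[0,0,0],-0.25],
    [0.8,[0,0,0],-0.25],
    [0.8,[0,0,0],-0.25],
    [0.8,[0,0,0],-0.25],
    [0.8,[0,0,0],-0.25]
  ]
}}

```text
time: 45.08
tool_pos: [0.5226, 0.2655, 0.0338]
tool_rot: [-0.0, 0.645, 0.764, -0.0]
contact_force: [0.3, 0.3, 0.1]
gripper_width: 0.899
grasp_force: 0.0
```

{"name": "arm_command", "arguments": {
  "moves": [
    [0.0,[0,0,0],0],
    [0.0,[0,0,0],0],
    [0.0,[0,0,0],0],
    [0.0,[0,0,0],0],
    [0.0,[0,0,0],0],
    [0.0,[0,0,0],0]
  ]
}}

```text
time: 45.58
tool_pos: [0.5233, 0.2657, 0.0346]
tool_rot: [0.0, 0.646, 0.763, 0.0]
contact_force: [0.2, -0.1, 2.1]
gripper_width: 0.633
grasp_force: 63.3
```

```bash
python3 - <<'E'
from h import *
s=st()
E
```

```text
t 45.58 pos [0.5233 0.2657 0.0346] q [2.000e-04 6.460e-01 7.634e-01 4.000e-04] F [ 0.2 -0.1  2.1] T [ 0.08  0.01 -0.04] w 0.633 gf 63.3 j [0.34 0.2  1.85 0.   1.09 0.18]
```

{"name": "arm_command", "arguments": {
  "moves": [
    [0.0,[0,0,-0.15],0],
    [0.0,[0,0,-0.4],0],
    [0.0,[0,0,-0.65],0],
    [0.0,[0,0,-0.9],0],
    [0.0,[0,0,-0.98],0],
    [0.0,[0,0,-0.98],0]
  ]
}}

```text
time: 46.08
tool_pos: [0.5252, 0.2665, 0.1859]
tool_rot: [0.002, 0.646, 0.763, 0.004]
contact_force: [0.4, -0.5, -0.5]
gripper_width: 0.636
grasp_force: 63.4
```

{"name": "arm_command", "arguments": {
  "moves": [
    [0.0,[-0.807,-0.145,0],0],
    [0.0,[-0.807,-0.145,0],0],
    [0.0,[-0.807,-0.145,0],0],
    [0.0,[-0.807,-0.145,0],0]
  ]
}}

```text
time: 46.42
tool_pos: [0.5198, 0.1372, 0.1773]
tool_rot: [-0.001, 0.648, 0.762, -0.003]
contact_force: [0.3, 0.2, -0.6]
gripper_width: 0.631
grasp_force: 63.4
```

{"name": "arm_command", "arguments": {
  "moves": [
    [0.0,[-0.807,-0.145,0],0],
    [0.0,[-0.807,-0.145,0],0],
    [0.0,[-0.807,-0.145,0],0],
    [0.0,[-0.807,-0.145,0],0]
  ]
}}

```text
time: 46.75
tool_pos: [0.5186, 0.0145, 0.178]
tool_rot: [-0.001, 0.648, 0.761, -0.002]
contact_force: [-0.3, 0.8, -1.6]
gripper_width: 0.636
grasp_force: 63.4
```

{"name": "arm_command", "arguments": {
  "moves": [
    [0.0,[-0.807,-0.145,0],0],
    [0.0,[-0.807,-0.145,0],0],
    [0.0,[-0.807,-0.145,0],0],
    [0.0,[-0.807,-0.145,0],0]
  ]
}}

```text
time: 47.08
tool_pos: [0.5175, -0.1081, 0.1785]
tool_rot: [-0.001, 0.648, 0.761, -0.002]
contact_force: [0.3, 0.7, -0.0]
gripper_width: 0.633
grasp_force: 63.4
```

{"name": "arm_command", "arguments": {
  "moves": [
    [0.0,[-0.807,-0.145,0],0],
    [0.0,[-0.807,-0.145,0],0],
    [0.0,[-0.807,-0.145,0],0],
    [0.0,[-0.807,-0.145,0],0],
    [0.0,[-0.807,-0.145,0],0],
    [0.0,[-0.807,-0.145,0],0],
    [0.0,[-0.807,-0.145,0],0],
    [0.0,[-0.807,-0.145,0],0]
  ]
}}

```text
time: 47.75
tool_pos: [0.5174, -0.2246, 0.1803]
tool_rot: [-0.001, 0.645, 0.764, 0.0]
contact_force: [0.2, -0.1, -0.9]
gripper_width: 0.634
grasp_force: 63.4
```

```bash
python3 - <<'E'
from inhand import *
s,p=disc('amber'); print(rel(s,(.517,-.2265,.130)))
E
```

```text
t 47.75 pos [ 0.5174 -0.2246  0.1803] q [-7.000e-04  6.451e-01  7.641e-01  0.000e+00] F [ 0.2 -0.1 -0.9] T [ 0.05  0.02 -0.01] w 0.634 gf 63.4 j [-0.54 -0.03  1.83  0.    1.35 -0.71]
disc (array([ 0.5152, -0.2197,  0.026 ]), 284, 304) off from TCP mm [-2.2  4.9]
[-0.0123 -0.0042  0.3352]
```

{"name": "arm_command", "arguments": {
  "moves": [
    [0.0,[-0.01,-0.004,0.12],0],
    [0.0,[-0.01,-0.004,0.24],0],
    [0.0,[-0.01,-0.004,0.32],0],
    [0.0,[-0.01,-0.004,0.335],0],
    [0.0,[-0.01,-0.004,0.335],0],
    [0.0,[-0.01,-0.004,0.335],0],
    [0.0,[-0.01,-0.004,0.335],0]
  ]
}}

```text
time: 48.38
tool_pos: [0.5179, -0.2282, 0.1323]
tool_rot: [0.001, 0.646, 0.764, 0.0]
contact_force: [0.4, 0.6, 0.1]
gripper_width: 0.631
grasp_force: 63.4
```

```bash
python3 - <<'E'
from h import *
s=st()
E
```

```text
t 48.38 pos [ 0.5179 -0.2282  0.1323] q [1.100e-03 6.457e-01 7.636e-01 2.000e-04] F [0.4 0.6 0.1] T [-0.01 -0.05 -0.01] w 0.631 gf 63.4 j [-0.55  0.02  1.86  0.    1.26 -0.71]
```

{"name": "arm_command", "arguments": {
  "moves": [
    [0.0,[0,0,0.015],0],
    [0.0,[0,0,0.03],0],
    [0.0,[0,0,0.035],0],
    [0.0,[0,0,0.035],0]
  ]
}}

```text
time: 48.72
tool_pos: [0.517, -0.2279, 0.1255]
tool_rot: [-0.0, 0.646, 0.763, -0.0]
contact_force: [-0.1, 0.1, -0.4]
gripper_width: 0.634
grasp_force: 63.4
```

```bash
python3 - <<'E'
from h import *
s=st()
E
```

```text
t 48.72 pos [ 0.517  -0.2279  0.1255] q [-2.000e-04  6.459e-01  7.635e-01 -0.000e+00] F [-0.1  0.1 -0.4] T [0.01 0.02 0.05] w 0.634 gf 63.4 j [-0.55  0.03  1.87  0.    1.25 -0.71]
```

{"name": "arm_command", "arguments": {
  "moves": [
    [0.0,[0.006,0,0],0],
    [0.0,[0.006,0,0.01],0],
    [0.0,[0.006,0,0.02],0],
    [0.0,[0.006,0,0.03],0],
    [0.0,[0.006,0,0.03],0]
  ]
}}

```text
time: 49.13
tool_pos: [0.5171, -0.227, 0.1209]
tool_rot: [0.0, 0.646, 0.763, 0.0]
contact_force: [0.6, -0.4, -1.0]
gripper_width: 0.634
grasp_force: 63.4
```

```bash
python3 - <<'E'
from h import *
s=st()
E
```

```text
t 49.13 pos [ 0.5171 -0.227   0.1209] q [1.000e-04 6.458e-01 7.635e-01 2.000e-04] F [ 0.6 -0.4 -1. ] T [-0.02 -0.18 -0.05] w 0.634 gf 63.4 j [-0.55  0.03  1.87  0.    1.24 -0.71]
```

{"name": "arm_command", "arguments": {
  "moves": [
    [0.0,[0,0,0.01],0],
    [0.0,[0,0,0.02],0],
    [0.0,[0,0,0.02],0],
    [0.0,[0,0,0.02],0]
  ]
}}

```text
time: 49.47
tool_pos: [0.5171, -0.227, 0.118]
tool_rot: [0.0, 0.646, 0.763, 0.0]
contact_force: [1.3, 0.4, -1.2]
gripper_width: 0.624
grasp_force: 63.4
```

```bash
python3 - <<'E'
from h import *
s=st()
E
```

```text
t 49.47 pos [ 0.5171 -0.227   0.118 ] q [1.000e-04 6.458e-01 7.635e-01 2.000e-04] F [ 1.3  0.4 -1.2] T [ 0.02 -0.31 -0.03] w 0.624 gf 63.4 j [-0.55  0.04  1.87  0.    1.23 -0.71]
```

{"name": "arm_command", "arguments": {
  "moves": [
    [0.0,[0,0,0.007],0],
    [0.0,[0,0,0.014],0],
    [0.0,[0,0,0.014],0],
    [0.0,[0,0,0.014],0]
  ]
}}

```text
time: 49.8
tool_pos: [0.5171, -0.227, 0.1161]
tool_rot: [0.0, 0.646, 0.763, 0.0]
contact_force: [2.0, 0.9, -0.5]
gripper_width: 0.634
grasp_force: 63.4
```

```bash
python3 - <<'E'
from h import *
s=st()
E
```

```text
t 49.8 pos [ 0.5171 -0.227   0.1161] q [2.000e-04 6.458e-01 7.635e-01 2.000e-04] F [ 2.   0.9 -0.5] T [ 0.13 -0.4   0.  ] w 0.634 gf 63.4 j [-0.55  0.04  1.87  0.    1.23 -0.71]
```

{"name": "arm_command", "arguments": {
  "moves": [
    [0.0,[0,0,0.007],0],
    [0.0,[0,0,0.014],0],
    [0.0,[0,0,0.014],0],
    [0.0,[0,0,0.014],0]
  ]
}}

```text
time: 50.13
tool_pos: [0.5172, -0.2271, 0.115]
tool_rot: [0.0, 0.646, 0.763, 0.0]
contact_force: [0.2, 1.8, 5.4]
gripper_width: 0.632
grasp_force: 64.0
```

```bash
python3 - <<'E'
from h import *
s=st()
E
```

```text
t 50.13 pos [ 0.5172 -0.2271  0.115 ] q [2.000e-04 6.458e-01 7.635e-01 0.000e+00] F [0.2 1.8 5.4] T [0.22 0.1  0.01] w 0.632 gf 64.0 j [-0.55  0.04  1.87  0.    1.23 -0.71]
```

Contact is at TCP .115, so the flange is about 8 mm over the rim and resting on the crests, as described. I turn counter-clockwise.

{"name": "arm_command", "arguments": {
  "moves": [
    [0.0,[0,0,-0.002],-0.01],
    [0.0,[0,0,-0.004],-0.02],
    [0.0,[0,0,-0.005],-0.028],
    [0.0,[0,0,-0.005],-0.028]
  ]
}}

```text
time: 50.47
tool_pos: [0.5173, -0.227, 0.1156]
tool_rot: [0.0, 0.576, 0.818, 0.0]
contact_force: [-0.1, 2.0, 5.3]
gripper_width: 0.632
grasp_force: 63.9
```

```bash
python3 - <<'E'
from h import *
s=st()
E
```

```text
t 50.47 pos [ 0.5173 -0.227   0.1156] q [3.000e-04 5.759e-01 8.175e-01 2.000e-04] F [-0.1  2.   5.3] T [ 0.42 -0.06  0.02] w 0.632 gf 63.9 j [-0.55  0.04  1.87  0.    1.23 -0.89]
```

{"name": "arm_command", "arguments": {
  "moves": [
    [0.0,[0,0,0],-0.014],
    [0.0,[0,0,-0.001],-0.028],
    [0.0,[0,0,-0.001],-0.028],
    [0.0,[0,0,-0.001],-0.028]
  ]
}}

```text
time: 50.8
tool_pos: [0.5175, -0.2272, 0.1159]
tool_rot: [0.001, 0.503, 0.864, 0.0]
contact_force: [0.9, 1.2, 5.6]
gripper_width: 0.63
grasp_force: 63.9
```

```bash
python3 - <<'E'
from h import *
s=st()
E
```

```text
t 50.8 pos [ 0.5175 -0.2272  0.1159] q [7.000e-04 5.027e-01 8.645e-01 1.000e-04] F [0.9 1.2 5.6] T [ 0.31 -0.11  0.08] w 0.63 gf 63.9 j [-0.55  0.04  1.87  0.    1.23 -1.06]
```

{"name": "arm_command", "arguments": {
  "moves": [
    [0.0,[0,0,0],-0.014],
    [0.0,[0,0,0],-0.028],
    [0.0,[0,0,0],-0.028],
    [0.0,[0,0,0],-0.028]
  ]
}}

```text
time: 51.13
tool_pos: [0.5173, -0.2268, 0.1148]
tool_rot: [0.0, 0.426, 0.905, 0.0]
contact_force: [2.8, 2.2, 0.9]
gripper_width: 0.634
grasp_force: 63.6
```

```bash
python3 - <<'E'
from h import *
s=st()
E
```

```text
t 51.13 pos [ 0.5173 -0.2268  0.1148] q [4.000e-04 4.256e-01 9.049e-01 3.000e-04] F [2.8 2.2 0.9] T [ 0.36 -0.6   0.01] w 0.634 gf 63.6 j [-0.55  0.04  1.87  0.    1.23 -1.24]
```

The support vanished (Fz 5.6 to 0.9), so the lugs are over the entry slots. A few degrees more, then release.

{"name": "arm_command", "arguments": {
  "moves": [
    [0.0,[0,0,0],-0.014],
    [0.0,[0,0,0],-0.022],
    [0.0,[0,0,0],-0.022],
    [0.0,[0,0,0],-0.022]
  ]
}}

```text
time: 51.47
tool_pos: [0.5172, -0.2267, 0.1145]
tool_rot: [0.0, 0.362, 0.932, 0.0]
contact_force: [4.8, 3.3, -2.0]
gripper_width: 0.631
grasp_force: 63.4
```

```bash
python3 - <<'E'
from h import *
s=st()
E
```

```text
t 51.47 pos [ 0.5172 -0.2267  0.1145] q [2.000e-04 3.622e-01 9.321e-01 4.000e-04] F [ 4.8  3.3 -2. ] T [ 0.38 -0.84 -0.02] w 0.631 gf 63.4 j [-0.55  0.04  1.87  0.    1.23 -1.38]
```

{"name": "arm_command", "arguments": {
  "moves": [
    [0.6,[0,0,0],0],
    [0.7,[0,0,0],0],
    [0.7,[0,0,0],0],
    [0.7,[0,0,0],0],
    [0.7,[0,0,-0.25],0],
    [0.7,[0,0,-0.5],0],
    [0.7,[0,0,-0.6],0],
    [0.7,[0,0,-0.6],0],
    [0.7,[0,0,-0.6],0]
  ]
}}

```text
time: 52.22
tool_pos: [0.5173, -0.2275, 0.2062]
tool_rot: [0.001, 0.361, 0.933, -0.0]
contact_force: [-1.5, 0.3, -1.0]
gripper_width: 0.85
grasp_force: 0.0
```

```bash
python3 - <<'E'
from hz import *
st();p=hz('amber'); save(p,(310,160,410,260),'a8.png',6)
E
```

```text
t 52.22 pos [ 0.5173 -0.2275  0.2062] q [ 1.200e-03  3.610e-01  9.326e-01 -4.000e-04] F [-1.5  0.3 -1. ] T [-0.01 -0.   -0.02] w 0.85 gf 0.0 j [-0.55 -0.05  1.81 -0.    1.39 -1.38]
[(array([ 0.5168, -0.2246,  0.0265]), 301, 351), (array([ 0.5123, -0.2181,  0.0262]), 303, 303)] best glass z 0.1103 flange over rim mm 3.3 resid mm [-1.6 -1.1]
```

View pics/a8.png

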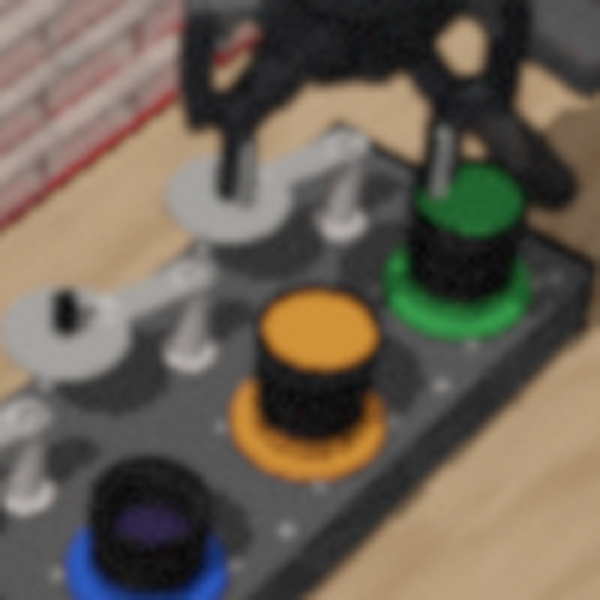

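Amber dropped its step: disc at crop (320,330), flange about 3.3 mm over the rim. The green filter behind it sits flush. I regrip amber and go clockwise.

{"name": "arm_command", "arguments": {
  "moves": [
    [0.7,[0,0.009,0.25],0],
    [0.7,[0,0.009,0.45],0],
    [0.7,[0,0.009,0.58],0],
    [0.7,[0,0.009,0.625],0],
    [0.7,[0,0.009,0.625],0],
    [0.0,[0,0.009,0.625],0],
    [0.0,[0,0.009,0.625],0],
    [0.0,[0,0.009,0.625],0],
    [0.0,[0,0.009,0.625],0],
    [0.0,[0,0.009,0.625],0],
    [0.0,[0,0.009,0.625],0]
  ]
}}

```text
time: 53.18
tool_pos: [0.5185, -0.2264, 0.1123]
tool_rot: [0.001, 0.361, 0.933, -0.0]
contact_force: [-0.7, 0.5, 2.4]
gripper_width: 0.631
grasp_force: 63.1
```

```bash
python3 - <<'E'
from h import *
s=st()
E
```

```text
t 53.18 pos [ 0.5185 -0.2264  0.1123] q [ 1.000e-03  3.607e-01  9.327e-01 -2.000e-04] F [-0.7  0.5  2.4] T [ 0.04  0.02 -0.04] w 0.631 gf 63.1 j [-0.54  0.05  1.87 -0.    1.22 -1.38]
```

{"name": "arm_command", "arguments": {
  "moves": [
    [0.0,[0,0,0.001],0.014],
    [0.0,[0,0,0.003],0.028],
    [0.0,[0,0,0.005],0.042],
    [0.0,[0,0,0.007],0.056],
    [0.0,[0,0,0.007],0.056],
    [0.0,[0,0,0.007],0.056]
  ]
}}

```text
time: 53.68
tool_pos: [0.5185, -0.2264, 0.1112]
tool_rot: [0.001, 0.518, 0.856, 0.0]
contact_force: [0.8, 0.1, 5.2]
gripper_width: 0.629
grasp_force: 63.4
```

```bash
python3 - <<'E'
from h import *
s=st()
E
```

```text
t 53.68 pos [ 0.5185 -0.2264  0.1112] q [0.001  0.5176 0.8557 0.    ] F [0.8 0.1 5.2] T [ 0.01  0.01 -0.05] w 0.629 gf 63.4 j [-0.54  0.05  1.87  0.    1.22 -1.03]
```

{"name": "arm_command", "arguments": {
  "moves": [
    [0.0,[0,0,0.001],0.014],
    [0.0,[0,0,0.003],0.028],
    [0.0,[0,0,0.005],0.042],
    [0.0,[0,0,0.007],0.056],
    [0.0,[0,0,0.007],0.056],
    [0.0,[0,0,0.007],0.056]
  ]
}}

```text
time: 54.18
tool_pos: [0.5186, -0.2264, 0.1102]
tool_rot: [0.001, 0.659, 0.752, 0.0]
contact_force: [-0.2, 0.3, 4.7]
gripper_width: 0.633
grasp_force: 63.6
```

```bash
python3 - <<'E'
from h import *
s=st()
E
```

```text
t 54.18 pos [ 0.5186 -0.2264  0.1102] q [1.000e-03 6.588e-01 7.523e-01 3.000e-04] F [-0.2  0.3  4.7] T [-0.08  0.05 -0.08] w 0.633 gf 63.6 j [-0.54  0.05  1.87  0.    1.22 -0.68]
```

Same signature as green, sinking 0.05 mm/deg with no torque. Continue to flush.

{"name": "arm_command", "arguments": {
  "moves": [
    [0.0,[0,0,0.001],0.014],
    [0.0,[0,0,0.003],0.028],
    [0.0,[0,0,0.005],0.042],
    [0.0,[0,0,0.007],0.056],
    [0.0,[0,0,0.007],0.056],
    [0.0,[0,0,0.007],0.056]
  ]
}}

```text
time: 54.68
tool_pos: [0.5186, -0.2265, 0.1092]
tool_rot: [0.001, 0.78, 0.625, 0.0]
contact_force: [-0.2, -0.8, 5.5]
gripper_width: 0.633
grasp_force: 63.6
```

{"name": "arm_command", "arguments": {
  "moves": [
    [0.0,[0,0,0.001],0.014],
    [0.0,[0,0,0.003],0.028],
    [0.0,[0,0,0.003],0.028],
    [0.0,[0,0,0.003],0.028]
  ]
}}

```text
time: 55.02
tool_pos: [0.5187, -0.2265, 0.109]
tool_rot: [0.001, 0.832, 0.554, 0.001]
contact_force: [-0.8, 0.4, 6.1]
gripper_width: 0.638
grasp_force: 63.7
```

```bash
python3 - <<'E'
from h import *
s=st()
E
```

```text
t 55.02 pos [ 0.5187 -0.2265  0.109 ] q [1.000e-03 8.322e-01 5.544e-01 5.000e-04] F [-0.8  0.4  6.1] T [0.02 0.12 0.  ] w 0.638 gf 63.7 j [-0.54  0.05  1.87  0.    1.22 -0.15]
```

{"name": "arm_command", "arguments": {
  "moves": [
    [0.0,[0,0,0.001],0.014],
    [0.0,[0,0,0.002],0.028],
    [0.0,[0,0,0.002],0.028],
    [0.0,[0,0,0.002],0.028]
  ]
}}

```text
time: 55.35
tool_pos: [0.5187, -0.2265, 0.109]
tool_rot: [0.001, 0.878, 0.479, 0.001]
contact_force: [-0.9, -0.2, 7.8]
gripper_width: 0.631
grasp_force: 63.8
```

```bash
python3 - <<'E'
from h import *
s=st()
E
```

```text
t 55.35 pos [ 0.5187 -0.2265  0.109 ] q [9.000e-04 8.777e-01 4.792e-01 6.000e-04] F [-0.9 -0.2  7.8] T [ 0.03  0.2  -0.1 ] w 0.631 gf 63.8 j [-0.54  0.05  1.87  0.    1.22  0.03]
```

{"name": "arm_command", "arguments": {
  "moves": [
    [0.6,[0,0,0],0],
    [0.7,[0,0,0],0],
    [0.7,[0,0,0],0],
    [0.7,[0,0,0],0],
    [0.7,[0,0,-0.25],0],
    [0.7,[0,0,-0.5],0],
    [0.7,[0,0,-0.61],0],
    [0.7,[0,0,-0.61],0],
    [0.7,[0,0,-0.61],0]
  ]
}}

```text
time: 56.1
tool_pos: [0.5183, -0.2263, 0.1998]
tool_rot: [0.001, 0.878, 0.478, 0.001]
contact_force: [-0.4, -0.5, -1.6]
gripper_width: 0.852
grasp_force: 0.0
```

{"name": "arm_command", "arguments": {
  "moves": [
    [0.8,[0.654,-0.422,0],0.131],
    [0.8,[0.654,-0.422,0],0.131],
    [0.8,[0.654,-0.422,0],0.131],
    [0.8,[0.654,-0.422,0],0.131],
    [0.8,[0.654,-0.422,0],0.131],
    [0.8,[0.654,-0.422,0],0.131],
    [0.8,[0.654,-0.422,0],0.131],
    [0.8,[0.654,-0.422,0],0.131]
  ]
}}

```text
time: 56.77
tool_pos: [0.5168, -0.1086, 0.196]
tool_rot: [-0.001, 0.996, 0.086, -0.002]
contact_force: [-0.5, -0.1, 0.1]
gripper_width: 0.901
grasp_force: 0.0
```

{"name": "arm_command", "arguments": {
  "moves": [
    [0.8,[0.139,-0.766,0],0],
    [0.8,[0.139,-0.766,0],0],
    [0.8,[0.139,-0.766,0],0],
    [0.8,[0.139,-0.766,0],0]
  ]
}}

```text
time: 57.1
tool_pos: [0.5175, 0.0121, 0.1967]
tool_rot: [-0.002, 0.996, 0.09, -0.002]
contact_force: [-0.1, -0.1, 0.1]
gripper_width: 0.897
grasp_force: 0.0
```

{"name": "arm_command", "arguments": {
  "moves": [
    [0.8,[0.139,-0.766,0],0],
    [0.8,[0.139,-0.766,0],0],
    [0.8,[0.139,-0.766,0],0],
    [0.8,[0.139,-0.766,0],0]
  ]
}}

```text
time: 57.43
tool_pos: [0.5184, 0.1285, 0.1971]
tool_rot: [-0.001, 0.996, 0.09, -0.001]
contact_force: [-0.6, -0.4, -0.2]
gripper_width: 0.9
grasp_force: 0.0
```

```bash
python3 look.py blue; python3 - <<'E'
from hz import *
hz('amber');hz('green')
E
```

```text
t 57.43 pos [0.5184 0.1285 0.1971] q [-0.0011  0.9959  0.0901 -0.0013] F [-0.6 -0.4 -0.2] T [-0.06 -0.05 -0.01] w 0.9 gf 0.0 j [ 0.1  -0.12  1.88  0.    1.38  1.49]
top blue 298 0.5206 0.3569
scene blue 389 0.521 0.356Traceback (most recent call last):
  File "<stdin>", line 2, in <module>
  File "hz.py", line 8, in hz
    r.append(circ(p['frame'],p,(u-24,v-20,u+24,v+10),l,z,.024,(lo-3,120,60),(hi+3,255,255)))
             ~~~~^^^^^^^^^^^^^^^^^^^^^^^^^^^^^^^^^^^^^^^^^^^^^^^^^^^^^^^^^^^^^^^^^^^^^^^^^^
  File "fitc.py", line 6, in circ
    pts=np.concatenate([c[:,0] for c in cv2.findContours(m,0,1)[0] if len(c)>30]).astype(float)
        ~~~~~~~~~~~~~~^^^^^^^^^^^^^^^^^^^^^^^^^^^^^^^^^^^^^^^^^^^^^^^^^^^^^^^^^^^
ValueError: need at least one array to concatenate
```

{"name": "arm_command", "arguments": {
  "moves": [
    [0.8,[0.139,-0.766,0],0],
    [0.8,[0.139,-0.766,0],0],
    [0.8,[0.139,-0.766,0],0],
    [0.8,[0.139,-0.766,0],0]
  ]
}}

```text
time: 57.92
tool_pos: [0.5203, 0.2438, 0.1982]
tool_rot: [-0.001, 0.996, 0.088, -0.0]
contact_force: [-0.6, 0.2, 0.6]
gripper_width: 0.905
grasp_force: 0.0
```

{"name": "arm_command", "arguments": {
  "moves": [
    [0.8,[0.139,-0.766,0],0],
    [0.8,[0.139,-0.766,0],0],
    [0.8,[0.139,-0.766,0],0],
    [0.8,[0.139,-0.766,0],0],
    [0.8,[0.139,-0.766,0],0],
    [0.8,[0.139,-0.766,0],0],
    [0.8,[0.139,-0.766,0],0],
    [0.8,[0.139,-0.766,0],0]
  ]
}}

```text
time: 58.58
tool_pos: [0.5216, 0.3561, 0.1985]
tool_rot: [0.0, 0.996, 0.085, -0.0]
contact_force: [0.7, -0.3, 0.6]
gripper_width: 0.9
grasp_force: 0.0
```

```bash
python3 - <<'E'
from h import *
s=st(); print(rel(s,(.5208,.357,.034)))
E
```

```text
t 58.58 pos [0.5216 0.3561 0.1985] q [ 2.000e-04  9.964e-01  8.530e-02 -1.000e-04] F [ 0.7 -0.3  0.6] T [-0.06  0.02  0.05] w 0.9 gf 0.0 j [ 0.48  0.11  1.65 -0.    1.38  1.88]
[-0.0038 -0.0074  1.097 ]
```

{"name": "arm_command", "arguments": {
  "moves": [
    [0.8,[-0.004,-0.007,0.25],0],
    [0.8,[-0.004,-0.007,0.5],0],
    [0.8,[-0.004,-0.007,0.7],0],
    [0.8,[-0.004,-0.007,0.75],0],
    [0.8,[-0.004,-0.007,0.75],0]
  ]
}}

```text
time: 59.0
tool_pos: [0.5185, 0.3568, 0.0829]
tool_rot: [0.001, 0.996, 0.086, -0.003]
contact_force: [-0.9, 0.2, -0.0]
gripper_width: 0.901
grasp_force: 0.0
```

{"name": "arm_command", "arguments": {
  "moves": [
    [0.8,[0,0,0.15],0],
    [0.8,[0,0,0.3],0],
    [0.8,[0,0,0.347],0],
    [0.8,[0,0,0.347],0],
    [0.8,[0,0,0.347],0],
    [0.0,[0,0,0.347],0],
    [0.0,[0,0,0.347],0],
    [0.0,[0,0,0.347],0],
    [0.0,[0,0,0.347],0],
    [0.0,[0,0,0.347],0],
    [0.0,[0,0,0.347],0]
  ]
}}

```text
time: 59.92
tool_pos: [0.5223, 0.3597, 0.0371]
tool_rot: [-0.001, 0.996, 0.086, 0.002]
contact_force: [-0.0, -0.7, 6.3]
gripper_width: 0.633
grasp_force: 63.5
```

{"name": "arm_command", "arguments": {
  "moves": [
    [0.8,[0,0,0],0],
    [0.8,[0,0,0],0],
    [0.8,[0,0,0],0],
    [0.8,[0,0,0],-0.25],
    [0.8,[0,0,0],-0.25],
    [0.8,[0,0,0],-0.25],
    [0.8,[0,0,0],-0.25],
    [0.8,[0,0,0],-0.25],
    [0.8,[0,0,0],-0.25],
    [0.8,[0,0,0],-0.25],
    [0.8,[0,0,0],-0.25],
    [0.8,[0,0,0],-0.25],
    [0.8,[0,0,0],-0.25],
    [0.8,[0,0,0],-0.25],
    [0.8,[0,0,0],-0.25],
    [0.8,[0,0,0],-0.25],
    [0.8,[0,0,0],-0.25]
  ]
}}

```text
time: 61.33
tool_pos: [0.52, 0.3586, 0.0337]
tool_rot: [-0.0, 0.643, 0.766, -0.0]
contact_force: [0.8, 1.0, -0.0]
gripper_width: 0.901
grasp_force: 0.0
```

{"name": "arm_command", "arguments": {
  "moves": [
    [0.0,[0,0,0],0],
    [0.0,[0,0,0],0],
    [0.0,[0,0,0],0],
    [0.0,[0,0,0],0],
    [0.0,[0,0,0],0],
    [0.0,[0,0,0],0]
  ]
}}

```text
time: 61.83
tool_pos: [0.5206, 0.3589, 0.0345]
tool_rot: [0.0, 0.644, 0.765, 0.0]
contact_force: [-0.3, 0.7, 2.5]
gripper_width: 0.632
grasp_force: 63.3
```

```bash
python3 - <<'E'
from h import *
s=st()
E
```

```text
t 61.83 pos [0.5206 0.3589 0.0345] q [1.000e-04 6.436e-01 7.654e-01 3.000e-04] F [-0.3  0.7  2.5] T [-0.   -0.03 -0.01] w 0.632 gf 63.3 j [0.49 0.3  1.74 0.   1.11 0.31]
```

{"name": "arm_command", "arguments": {
  "moves": [
    [0.0,[0,0,-0.15],0],
    [0.0,[0,0,-0.4],0],
    [0.0,[0,0,-0.65],0],
    [0.0,[0,0,-0.9],0],
    [0.0,[0,0,-0.98],0],
    [0.0,[0,0,-0.98],0]
  ]
}}

```text
time: 62.33
tool_pos: [0.5226, 0.3599, 0.1864]
tool_rot: [0.002, 0.643, 0.765, 0.004]
contact_force: [-0.3, -0.2, 0.1]
gripper_width: 0.633
grasp_force: 63.3
```

{"name": "arm_command", "arguments": {
  "moves": [
    [0.0,[-0.77,-0.145,0],0],
    [0.0,[-0.77,-0.145,0],0],
    [0.0,[-0.77,-0.145,0],0],
    [0.0,[-0.77,-0.145,0],0]
  ]
}}

```text
time: 62.67
tool_pos: [0.5171, 0.2361, 0.1773]
tool_rot: [-0.001, 0.645, 0.764, -0.003]
contact_force: [0.4, 1.3, -1.2]
gripper_width: 0.633
grasp_force: 63.4
```

{"name": "arm_command", "arguments": {
  "moves": [
    [0.0,[-0.77,-0.145,0],0],
    [0.0,[-0.77,-0.145,0],0],
    [0.0,[-0.77,-0.145,0],0],
    [0.0,[-0.77,-0.145,0],0]
  ]
}}

```text
time: 63.0
tool_pos: [0.5158, 0.1192, 0.178]
tool_rot: [-0.001, 0.645, 0.764, -0.003]
contact_force: [0.8, -0.7, -0.7]
gripper_width: 0.631
grasp_force: 63.4
```

{"name": "arm_command", "arguments": {
  "moves": [
    [0.0,[-0.77,-0.145,0],0],
    [0.0,[-0.77,-0.145,0],0],
    [0.0,[-0.77,-0.145,0],0],
    [0.0,[-0.77,-0.145,0],0]
  ]
}}

```text
time: 63.33
tool_pos: [0.5146, 0.0022, 0.1787]
tool_rot: [-0.001, 0.645, 0.764, -0.002]
contact_force: [0.1, 0.5, -0.4]
gripper_width: 0.633
grasp_force: 63.4
```

{"name": "arm_command", "arguments": {
  "moves": [
    [0.0,[-0.77,-0.145,0],0],
    [0.0,[-0.77,-0.145,0],0],
    [0.0,[-0.77,-0.145,0],0],
    [0.0,[-0.77,-0.145,0],0],
    [0.0,[-0.77,-0.145,0],0],
    [0.0,[-0.77,-0.145,0],0],
    [0.0,[-0.77,-0.145,0],0],
    [0.0,[-0.77,-0.145,0],0],
    [0.0,[-0.77,-0.145,0],0],
    [0.0,[-0.77,-0.145,0],0]
  ]
}}

```text
time: 64.17
tool_pos: [0.5142, -0.1104, 0.1811]
tool_rot: [-0.0, 0.643, 0.766, 0.0]
contact_force: [0.1, 0.4, -0.9]
gripper_width: 0.631
grasp_force: 63.4
```

```bash
python3 - <<'E'
from inhand import *
s,p=disc('blue'); print(rel(s,(.5138,-.1114,.130)))
E
```

```text
t 64.17 pos [ 0.5142 -0.1104  0.1811] q [-0.000e+00  6.429e-01  7.660e-01  1.000e-04] F [ 0.1  0.4 -0.9] T [-0.03  0.01  0.02] w 0.631 gf 63.4 j [-0.35 -0.13  1.92  0.    1.35 -0.53]
disc (array([ 0.5125, -0.1052,  0.0253]), 297, 313) off from TCP mm [-1.7  5.2]
[-0.006  -0.004   0.3407]
```

{"name": "arm_command", "arguments": {
  "moves": [
    [0.0,[0,-0.003,0.12],0],
    [0.0,[0,-0.003,0.24],0],
    [0.0,[0,-0.003,0.32],0],
    [0.0,[0,-0.003,0.36],0],
    [0.0,[0,-0.003,0.37],0],
    [0.0,[0,-0.003,0.37],0],
    [0.0,[0,-0.003,0.37],0],
    [0.0,[0,-0.003,0.37],0]
  ]
}}

```text
time: 64.88
tool_pos: [0.5144, -0.1117, 0.1268]
tool_rot: [0.001, 0.643, 0.766, 0.0]
contact_force: [0.1, -1.1, -1.8]
gripper_width: 0.631
grasp_force: 63.4
```

```bash
python3 - <<'E'
from h import *
s=st(); print(rel(s,(.5138,-.1114,.119)))
E
```

```text
t 64.88 pos [ 0.5144 -0.1117  0.1268] q [9.000e-04 6.434e-01 7.655e-01 3.000e-04] F [ 0.1 -1.1 -1.8] T [ 0.03 -0.02  0.  ] w 0.631 gf 63.4 j [-0.36 -0.07  1.96 -0.    1.25 -0.53]
[ 0.0025 -0.0039  0.0521]
```

Position is right. Lower to contact in small steps.

{"name": "arm_command", "arguments": {
  "moves": [
    [0.0,[0,0,0.01],0],
    [0.0,[0,0,0.02],0],
    [0.0,[0,0,0.03],0],
    [0.0,[0,0,0.03],0],
    [0.0,[0,0,0.03],0]
  ]
}}

```text
time: 65.3
tool_pos: [0.5136, -0.1114, 0.121]
tool_rot: [-0.0, 0.643, 0.766, -0.0]
contact_force: [0.5, -0.1, -0.9]
gripper_width: 0.635
grasp_force: 63.4
```

{"name": "arm_command", "arguments": {
  "moves": [
    [0.0,[0,0,0.007],0],
    [0.0,[0,0,0.014],0],
    [0.0,[0,0,0.014],0],
    [0.0,[0,0,0.014],0]
  ]
}}

```text
time: 65.63
tool_pos: [0.5136, -0.1114, 0.1189]
tool_rot: [-0.0, 0.643, 0.766, -0.0]
contact_force: [0.2, -0.5, -0.5]
gripper_width: 0.63
grasp_force: 63.4
```

```bash
python3 - <<'E'
from h import *
s=st()
E
```

```text
t 65.63 pos [ 0.5136 -0.1114  0.1189] q [-1.000e-04  6.434e-01  7.655e-01 -0.000e+00] F [ 0.2 -0.5 -0.5] T [0.   0.06 0.02] w 0.63 gf 63.4 j [-0.36 -0.06  1.96 -0.    1.24 -0.53]
```

{"name": "arm_command", "arguments": {
  "moves": [
    [0.0,[0,0,0.007],0],
    [0.0,[0,0,0.014],0],
    [0.0,[0,0,0.014],0],
    [0.0,[0,0,0.014],0]
  ]
}}

```text
time: 65.97
tool_pos: [0.5136, -0.1113, 0.1168]
tool_rot: [-0.0, 0.643, 0.766, -0.0]
contact_force: [0.4, -0.0, -1.6]
gripper_width: 0.632
grasp_force: 63.4
```

```bash
python3 - <<'E'
from h import *
s=st()
E
```

```text
t 65.97 pos [ 0.5136 -0.1113  0.1168] q [-1.000e-04  6.434e-01  7.655e-01 -0.000e+00] F [ 0.4 -0.  -1.6] T [-0.05  0.01  0.07] w 0.632 gf 63.4 j [-0.36 -0.05  1.96  0.    1.23 -0.53]
```

{"name": "arm_command", "arguments": {
  "moves": [
    [0.0,[0,0,0.007],0],
    [0.0,[0,0,0.014],0],
    [0.0,[0,0,0.014],0],
    [0.0,[0,0,0.014],0]
  ]
}}

```text
time: 66.3
tool_pos: [0.5136, -0.1114, 0.1147]
tool_rot: [-0.0, 0.643, 0.766, -0.0]
contact_force: [0.8, 0.1, -0.1]
gripper_width: 0.635
grasp_force: 63.4
```

{"name": "arm_command", "arguments": {
  "moves": [
    [0.0,[0,0,0.005],0],
    [0.0,[0,0,0.01],0],
    [0.0,[0,0,0.01],0],
    [0.0,[0,0,0.01],0]
  ]
}}

```text
time: 66.63
tool_pos: [0.5139, -0.1115, 0.1139]
tool_rot: [0.0, 0.643, 0.766, 0.0]
contact_force: [-1.0, 1.5, 3.0]
gripper_width: 0.636
grasp_force: 63.7
```

```bash
python3 - <<'E'
from h import *
s=st()
E
```

```text
t 66.63 pos [ 0.5139 -0.1115  0.1139] q [2.000e-04 6.434e-01 7.655e-01 1.000e-04] F [-1.   1.5  3. ] T [ 0.04  0.28 -0.02] w 0.636 gf 63.7 j [-0.36 -0.05  1.96 -0.    1.23 -0.53]
```

Resting on the crests, flange about 7 mm over the rim. Counter-clockwise now, following the rise.

{"name": "arm_command", "arguments": {
  "moves": [
    [0.0,[0,0,-0.002],-0.014],
    [0.0,[0,0,-0.004],-0.028],
    [0.0,[0,0,-0.006],-0.042],
    [0.0,[0,0,-0.007],-0.056],
    [0.0,[0,0,-0.007],-0.056]
  ]
}}

```text
time: 67.05
tool_pos: [0.5142, -0.1116, 0.1149]
tool_rot: [0.001, 0.499, 0.867, 0.0]
contact_force: [0.1, 1.0, 2.3]
gripper_width: 0.631
grasp_force: 63.7
```

{"name": "arm_command", "arguments": {
  "moves": [
    [0.0,[0,0,-0.002],-0.014],
    [0.0,[0,0,-0.003],-0.028],
    [0.0,[0,0,-0.003],-0.028],
    [0.0,[0,0,-0.003],-0.028]
  ]
}}

```text
time: 67.38
tool_pos: [0.5142, -0.1116, 0.1154]
tool_rot: [0.001, 0.423, 0.906, 0.0]
contact_force: [0.4, 0.6, 4.1]
gripper_width: 0.632
grasp_force: 63.7
```

```bash
python3 - <<'E'
from h import *
s=st()
E
```

```text
t 67.38 pos [ 0.5142 -0.1116  0.1154] q [7.000e-04 4.230e-01 9.061e-01 0.000e+00] F [0.4 0.6 4.1] T [0.02 0.03 0.07] w 0.632 gf 63.7 j [-0.36 -0.05  1.96 -0.    1.23 -1.05]
```

{"name": "arm_command", "arguments": {
  "moves": [
    [0.0,[0,0,0],-0.014],
    [0.0,[0,0,0],-0.028],
    [0.0,[0,0,0],-0.028],
    [0.0,[0,0,0],-0.028]
  ]
}}

```text
time: 67.72
tool_pos: [0.5144, -0.1116, 0.1158]
tool_rot: [0.001, 0.342, 0.94, -0.0]
contact_force: [0.2, -0.3, 6.8]
gripper_width: 0.633
grasp_force: 63.7
```

```bash
python3 - <<'E'
from h import *
s=st()
E
```

```text
t 67.72 pos [ 0.5144 -0.1116  0.1158] q [ 9.000e-04  3.416e-01  9.398e-01 -0.000e+00] F [ 0.2 -0.3  6.8] T [0.06 0.02 0.02] w 0.633 gf 63.7 j [-0.36 -0.05  1.96 -0.    1.23 -1.23]
```

{"name": "arm_command", "arguments": {
  "moves": [
    [0.0,[0,0,-0.001],-0.014],
    [0.0,[0,0,-0.002],-0.028],
    [0.0,[0,0,-0.002],-0.028],
    [0.0,[0,0,-0.002],-0.028]
  ]
}}

```text
time: 68.05
tool_pos: [0.5137, -0.1114, 0.1148]
tool_rot: [0.0, 0.258, 0.966, -0.0]
contact_force: [1.0, -0.4, 0.8]
gripper_width: 0.631
grasp_force: 63.5
```

```bash
python3 - <<'E'
from h import *
s=st()
E
```

```text
t 68.05 pos [ 0.5137 -0.1114  0.1148] q [ 1.000e-04  2.582e-01  9.661e-01 -1.000e-04] F [ 1.  -0.4  0.8] T [-0.15 -0.23 -0.  ] w 0.631 gf 63.5 j [-0.36 -0.05  1.96 -0.    1.23 -1.4 ]
```

{"name": "arm_command", "arguments": {
  "moves": [
    [0.0,[0,0,0],-0.014],
    [0.0,[0,0,0],-0.028],
    [0.0,[0,0,0],-0.028],
    [0.0,[0,0,0],-0.028]
  ]
}}

```text
time: 68.38
tool_pos: [0.5135, -0.1113, 0.1147]
tool_rot: [-0.0, 0.172, 0.985, 0.0]
contact_force: [1.5, 0.5, -1.9]
gripper_width: 0.634
grasp_force: 63.5
```

```bash
python3 - <<'E'
from h import *
s=st()
E
```

```text
t 68.38 pos [ 0.5135 -0.1113  0.1147] q [-2.000e-04  1.725e-01  9.850e-01  0.000e+00] F [ 1.5  0.5 -1.9] T [-0.16 -0.25  0.08] w 0.634 gf 63.5 j [-0.36 -0.05  1.96 -0.    1.23 -1.58]
```

Support is lost, so the lugs are over the slots. I release, lift and check the drop.

{"name": "arm_command", "arguments": {
  "moves": [
    [0.6,[0,0,0],0],
    [0.7,[0,0,0],0],
    [0.7,[0,0,0],0],
    [0.7,[0,0,0],0],
    [0.7,[0,0,-0.25],0],
    [0.7,[0,0,-0.5],0],
    [0.7,[0,0,-0.6],0],
    [0.7,[0,0,-0.6],0],
    [0.7,[0,0,-0.6],0]
  ]
}}

```text
time: 69.13
tool_pos: [0.5143, -0.1116, 0.2064]
tool_rot: [0.001, 0.171, 0.985, -0.0]
contact_force: [-0.7, -0.7, -0.4]
gripper_width: 0.854
grasp_force: 0.0
```

```bash
python3 - <<'E'
from hz import *
st();p=hz('blue'); save(p,(290,150,410,280),'a9.png',4)
E
```

```text
t 69.13 pos [ 0.5143 -0.1116  0.2064] q [ 1.200e-03  1.705e-01  9.854e-01 -2.000e-04] F [-0.7 -0.7 -0.4] T [ 0.02  0.05 -0.03] w 0.854 gf 0.0 j [-0.36 -0.15  1.89 -0.    1.4  -1.58]
[(array([ 0.5127, -0.1093,  0.0259]), 314, 314), (array([ 0.5083, -0.1038,  0.0256]), 316, 316)] best glass z 0.1092 flange over rim mm 2.2 resid mm [-1.  -0.8]
```

View pics/a9.png

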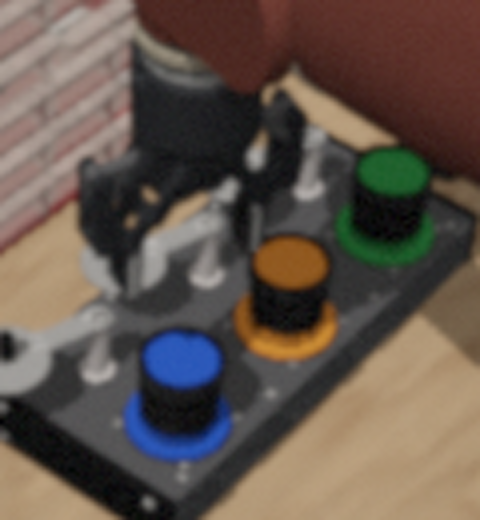

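Blue dropped its step: disc at crop (182,358), about 2–3 mm over the rim. Regrip and clockwise to flush.

{"name": "arm_command", "arguments": {
  "moves": [
    [0.7,[0,0,0.25],0],
    [0.7,[0,0,0.45],0],
    [0.7,[0,0,0.58],0],
    [0.7,[0,0,0.625],0],
    [0.7,[0,0,0.625],0],
    [0.0,[0,0,0.625],0],
    [0.0,[0,0,0.625],0],
    [0.0,[0,0,0.625],0],
    [0.0,[0,0,0.625],0],
    [0.0,[0,0,0.625],0],
    [0.0,[0,0,0.625],0]
  ]
}}

```text
time: 70.1
tool_pos: [0.5144, -0.1116, 0.1125]
tool_rot: [0.001, 0.17, 0.985, -0.0]
contact_force: [-0.9, -0.6, 2.5]
gripper_width: 0.632
grasp_force: 63.1
```

{"name": "arm_command", "arguments": {
  "moves": [
    [0.0,[0,0,0.001],0.014],
    [0.0,[0,0,0.003],0.028],
    [0.0,[0,0,0.005],0.042],
    [0.0,[0,0,0.007],0.056],
    [0.0,[0,0,0.007],0.056],
    [0.0,[0,0,0.007],0.056]
  ]
}}

```text
time: 70.6
tool_pos: [0.5144, -0.1117, 0.1115]
tool_rot: [0.001, 0.339, 0.941, -0.0]
contact_force: [-0.3, -1.0, 4.4]
gripper_width: 0.632
grasp_force: 63.4
```

```bash
python3 - <<'E'
from h import *
s=st()
E
```

```text
t 70.6 pos [ 0.5144 -0.1117  0.1115] q [ 1.000e-03  3.392e-01  9.407e-01 -1.000e-04] F [-0.3 -1.   4.4] T [-0.07  0.05 -0.03] w 0.632 gf 63.4 j [-0.36 -0.05  1.97 -0.    1.22 -1.23]
```

{"name": "arm_command", "arguments": {
  "moves": [
    [0.0,[0,0,0.001],0.014],
    [0.0,[0,0,0.003],0.028],
    [0.0,[0,0,0.005],0.042],
    [0.0,[0,0,0.007],0.056],
    [0.0,[0,0,0.007],0.056],
    [0.0,[0,0,0.007],0.056]
  ]
}}

```text
time: 71.1
tool_pos: [0.5145, -0.1118, 0.1104]
tool_rot: [0.001, 0.498, 0.867, 0.0]
contact_force: [-0.1, -0.6, 5.2]
gripper_width: 0.628
grasp_force: 63.6
```

```bash
python3 - <<'E'
from h import *
s=st()
E
```

```text
t 71.1 pos [ 0.5145 -0.1118  0.1104] q [1.000e-03 4.979e-01 8.672e-01 1.000e-04] F [-0.1 -0.6  5.2] T [-0.07  0.07 -0.05] w 0.628 gf 63.6 j [-0.36 -0.05  1.97 -0.    1.22 -0.88]
```

{"name": "arm_command", "arguments": {
  "moves": [
    [0.0,[0,0,0.001],0.014],
    [0.0,[0,0,0.003],0.028],
    [0.0,[0,0,0.005],0.042],
    [0.0,[0,0,0.007],0.056],
    [0.0,[0,0,0.007],0.056],
    [0.0,[0,0,0.007],0.056]
  ]
}}

```text
time: 71.6
tool_pos: [0.5145, -0.1117, 0.1094]
tool_rot: [0.001, 0.642, 0.767, 0.0]
contact_force: [0.3, -1.1, 5.7]
gripper_width: 0.628
grasp_force: 63.7
```

{"name": "arm_command", "arguments": {
  "moves": [
    [0.0,[0,0,0.001],0.014],
    [0.0,[0,0,0.003],0.028],
    [0.0,[0,0,0.003],0.028],
    [0.0,[0,0,0.003],0.028]
  ]
}}

```text
time: 71.93
tool_pos: [0.5146, -0.1117, 0.1092]
tool_rot: [0.001, 0.707, 0.707, 0.0]
contact_force: [0.3, -1.1, 6.5]
gripper_width: 0.633
grasp_force: 63.8
```

{"name": "arm_command", "arguments": {
  "moves": [
    [0.0,[0,0,0.001],0.014],
    [0.0,[0,0,0.002],0.028],
    [0.0,[0,0,0.002],0.028],
    [0.0,[0,0,0.002],0.028]
  ]
}}

```text
time: 72.27
tool_pos: [0.5146, -0.1117, 0.1092]
tool_rot: [0.001, 0.766, 0.642, 0.001]
contact_force: [-1.4, -0.5, 8.8]
gripper_width: 0.634
grasp_force: 63.9
```

```bash
python3 - <<'E'
from h import *
s=st()
E
```

```text
t 72.27 pos [ 0.5146 -0.1117  0.1092] q [9.000e-04 7.663e-01 6.425e-01 5.000e-04] F [-1.4 -0.5  8.8] T [ 0.03  0.22 -0.11] w 0.634 gf 63.9 j [-0.36 -0.04  1.97  0.    1.22 -0.18]
```

Blue is flush as well (z stopped and the force rose). I release and retreat for a final check.

{"name": "arm_command", "arguments": {
  "moves": [
    [0.6,[0,0,0],0],
    [0.7,[0,0,0],0],
    [0.7,[0,0,0],0],
    [0.7,[0,0,0],0],
    [0.7,[0,0,-0.25],0],
    [0.7,[0,0,-0.5],0],
    [0.7,[0,0,-0.7],0],
    [0.7,[0,0,-0.7],0],
    [0.7,[0,0,-0.7],0]
  ]
}}

```text
time: 73.02
tool_pos: [0.5149, -0.1118, 0.215]
tool_rot: [0.002, 0.767, 0.641, 0.001]
contact_force: [-0.6, -0.2, 0.4]
gripper_width: 0.849
grasp_force: 0.0
```

{"name": "arm_command", "arguments": {
  "moves": [
    [0.7,[0.95,0,0],0],
    [0.7,[0.95,0,0],0],
    [0.7,[0.95,0,0],0],
    [0.7,[0.95,0,0],0],
    [0.7,[0.95,0,0],0]
  ]
}}

```text
time: 73.43
tool_pos: [0.5381, 0.0322, 0.21]
tool_rot: [-0.002, 0.766, 0.643, -0.001]
contact_force: [-0.0, 0.8, -0.4]
gripper_width: 0.848
grasp_force: 0.0
```

{"name": "arm_command", "arguments": {
  "moves": [
    [0.7,[0.95,0,0],0],
    [0.7,[0.95,0,0],0],
    [0.7,[0.95,0,0],0],
    [0.7,[0.95,0,0],0],
    [0.7,[0.95,0,0],0],
    [0.7,[0.95,0,0],0]
  ]
}}

```text
time: 73.93
tool_pos: [0.5637, 0.1688, 0.2106]
tool_rot: [-0.0, 0.767, 0.642, -0.002]
contact_force: [-0.3, -1.2, -0.1]
gripper_width: 0.851
grasp_force: 0.0
```

```bash
python3 - <<'E'
from hz import *
st()
for c in L:
    try: p=hz(c)
    except Exception as e: print(c,e)
p=manip.grab_frame('scene'); save(p,(280,150,420,280),'b1.png',4)
t=manip.grab_frame('top'); save(t,(310,190,470,290),'b2.png',5)
E
```

```text
t 73.93 pos [0.5637 0.1688 0.2106] q [-5.000e-04  7.670e-01  6.417e-01 -1.600e-03] F [-0.3 -1.2 -0.1] T [-0.03  0.03  0.02] w 0.851 gf 0.0 j [ 0.16  0.    1.74 -0.    1.4   0.34]
[(array([ 0.5122, -0.1058,  0.025 ]), 304, 304), (array([ 0.5078, -0.1002,  0.0247]), 280, 305)] best glass z 0.1058 flange over rim mm -1.2 resid mm [0.4 0.3]
amber need at least one array to concatenate
green need at least one array to concatenate
```

View pics/b1.png

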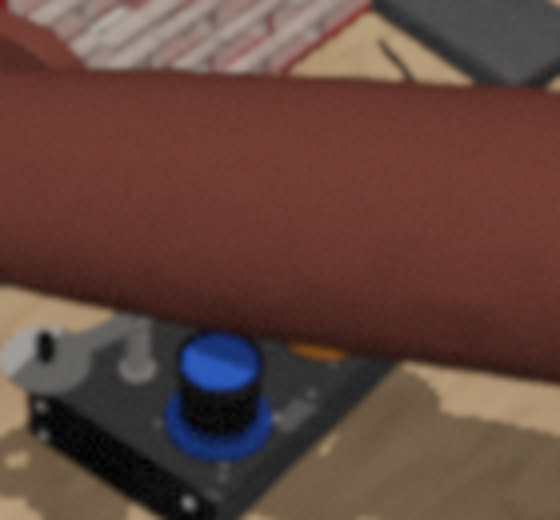

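View pics/b2.png

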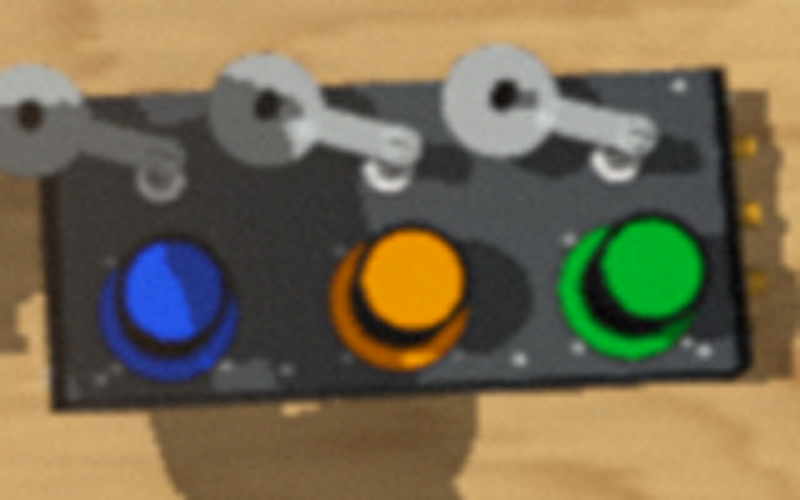

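All covers are open and each filter is on its own lens, with blue down 3.4 mm from its slot height. I clear the scene view to check amber and green numerically.

{"name": "arm_command", "arguments": {
  "moves": [
    [0.7,[0.95,0.1,-0.3],0],
    [0.7,[0.95,0.1,-0.3],0],
    [0.7,[0.95,0.1,-0.3],0],
    [0.7,[0.95,0.1,-0.3],0],
    [0.7,[0.95,0.1,-0.3],0]
  ]
}}

```text
time: 74.6
tool_pos: [0.6061, 0.3099, 0.2601]
tool_rot: [0.0, 0.767, 0.642, 0.003]
contact_force: [-0.7, -0.2, -0.5]
gripper_width: 0.85
grasp_force: 0.0
```

{"name": "arm_command", "arguments": {
  "moves": [
    [0.7,[0.95,0,-0.3],0],
    [0.7,[0.95,0,-0.3],0],
    [0.7,[0.95,0,-0.3],0],
    [0.7,[0.95,0,-0.3],0],
    [0.7,[0.95,0,-0.3],0],
    [0.7,[0.95,0,-0.3],0]
  ]
}}

```text
time: 75.1
tool_pos: [0.6303, 0.4465, 0.3024]
tool_rot: [0.0, 0.767, 0.641, -0.0]
contact_force: [-0.2, 0.3, -0.3]
gripper_width: 0.853
grasp_force: 0.0
```

```bash
python3 - <<'E'
from hz import *
st()
for c in L:
    try: p=hz(c)
    except Exception as e: print(c,e)
E
```

```text
t 75.1 pos [0.6303 0.4465 0.3024] q [ 3.000e-04  7.674e-01  6.412e-01 -2.000e-04] F [-0.2  0.3 -0.3] T [-0.03  0.04  0.03] w 0.853 gf 0.0 j [ 0.52  0.38  1.17 -0.    1.6   0.7 ]
blue need at least one array to concatenate
amber need at least one array to concatenate
green need at least one array to concatenate
```

```bash
python3 - <<'E'
import hz
from hz import *
p=manip.grab_frame('scene'); a=cv2.imread('pics/a9.png')[:,:,::-1]
p['frame']=p['frame'].copy(); p['frame'][150:280,290:410]=cv2.resize(a,(120,130),interpolation=cv2.INTER_AREA)
class M:
    grab_frame=staticmethod(lambda n:p)
hz.manip=M
hz.RNG['amber']=(11,22)
for c in('amber','green','blue'): hz.hz(c)
E
```

```text
Traceback (most recent call last):
AttributeError: 'function' object has no attribute 'RNG'
```

```bash
python3 - <<'E'
import sys, hz as H
from fitc import *
p=manip.grab_frame('scene'); a=cv2.imread('pics/a9.png')[:,:,::-1]
p['frame']=p['frame'].copy(); p['frame'][150:280,290:410]=cv2.resize(a,(120,130),interpolation=cv2.INTER_AREA)
class M: grab_frame=staticmethod(lambda n:p)
H.manip=M
for c in('amber','green','blue'): H.hz(c)
E
```

```text
[(array([ 0.5167, -0.2219,  0.0252]), 286, 322), (array([ 0.5124, -0.2154,  0.0248]), 290, 290)] best glass z 0.108 flange over rim mm 1.0 resid mm [-0.4 -0.3]
[(array([ 0.5206, -0.3367,  0.023 ]), 249, 249), (array([ 0.516 , -0.3291,  0.0228]), 249, 249)] best glass z 0.109 flange over rim mm 2.0 resid mm [-1.1 -0.7]
[(array([ 0.5127, -0.1093,  0.026 ]), 317, 317), (array([ 0.5083, -0.1038,  0.0256]), 319, 319)] best glass z 0.1092 flange over rim mm 2.2 resid mm [-1.  -0.8]
```

{"name": "arm_command", "arguments": {
  "moves": [
    [0.7,[-0.83,-0.172,0],0],
    [0.7,[-0.83,-0.172,0],0],
    [0.7,[-0.83,-0.172,0],0],
    [0.7,[-0.83,-0.172,0],0],
    [0.7,[-0.83,-0.172,0],0]
  ]
}}

```text
time: 75.77
tool_pos: [0.5815, 0.3261, 0.3021]
tool_rot: [-0.0, 0.769, 0.64, -0.001]
contact_force: [0.4, -0.2, -0.4]
gripper_width: 0.85
grasp_force: 0.0
```

{"name": "arm_command", "arguments": {
  "moves": [
    [0.7,[-0.83,-0.172,0],0],
    [0.7,[-0.83,-0.172,0],0],
    [0.7,[-0.83,-0.172,0],0],
    [0.7,[-0.83,-0.172,0],0],
    [0.7,[-0.83,-0.172,0],0]
  ]
}}

```text
time: 76.18
tool_pos: [0.5349, 0.2098, 0.3031]
tool_rot: [0.0, 0.768, 0.64, 0.001]
contact_force: [0.4, 0.5, 0.2]
gripper_width: 0.85
grasp_force: 0.0
```

{"name": "arm_command", "arguments": {
  "moves": [
    [0.7,[-0.83,-0.172,0],0],
    [0.7,[-0.83,-0.172,0],0],
    [0.7,[-0.83,-0.172,0],0],
    [0.7,[-0.83,-0.172,0],0],
    [0.7,[-0.83,-0.172,0],0]
  ]
}}

```text
time: 76.6
tool_pos: [0.488, 0.0925, 0.3035]
tool_rot: [0.0, 0.768, 0.64, 0.001]
contact_force: [-1.0, -0.3, 1.1]
gripper_width: 0.853
grasp_force: 0.0
```

{"name": "arm_command", "arguments": {
  "moves": [
    [0.7,[-0.83,-0.172,0],0],
    [0.7,[-0.83,-0.172,0],0],
    [0.7,[-0.83,-0.172,0],0],
    [0.7,[-0.83,-0.172,0],0],
    [0.7,[-0.83,-0.172,0],0]
  ]
}}

```text
time: 77.02
tool_pos: [0.4406, -0.0254, 0.3033]
tool_rot: [0.0, 0.768, 0.64, 0.001]
contact_force: [0.1, 0.1, -0.3]
gripper_width: 0.851
grasp_force: 0.0
```

{"name": "arm_command", "arguments": {
  "moves": [
    [0.7,[-0.83,-0.172,0],0],
    [0.7,[-0.83,-0.172,0],0],
    [0.7,[-0.83,-0.172,0],0],
    [0.7,[-0.83,-0.172,0],0],
    [0.7,[-0.83,-0.172,0],0]
  ]
}}

```text
time: 77.43
tool_pos: [0.393, -0.1432, 0.3029]
tool_rot: [-0.0, 0.768, 0.64, 0.001]
contact_force: [-0.9, -0.3, 0.4]
gripper_width: 0.852
grasp_force: 0.0
```

{"name": "arm_command", "arguments": {
  "moves": [
    [0.7,[-0.83,-0.172,0],0],
    [0.7,[-0.83,-0.172,0],0],
    [0.7,[-0.83,-0.172,0],0],
    [0.7,[-0.83,-0.172,0],0],
    [0.7,[-0.83,-0.172,0],0]
  ]
}}

```text
time: 77.85
tool_pos: [0.3458, -0.2607, 0.3025]
tool_rot: [-0.0, 0.768, 0.641, 0.001]
contact_force: [1.0, 1.7, -0.7]
gripper_width: 0.857
grasp_force: 0.0
```

{"name": "arm_command", "arguments": {
  "moves": [
    [0.7,[-0.83,-0.172,0],0],
    [0.7,[-0.83,-0.172,0],0],
    [0.7,[-0.83,-0.172,0],0],
    [0.7,[-0.83,-0.172,0],0],
    [0.7,[-0.83,-0.172,0],0]
  ]
}}

```text
time: 78.27
tool_pos: [0.2987, -0.3783, 0.3022]
tool_rot: [-0.001, 0.767, 0.642, 0.001]
contact_force: [-0.2, 0.3, -0.1]
gripper_width: 0.852
grasp_force: 0.0
```

{"name": "arm_command", "arguments": {
  "moves": [
    [0.7,[-0.83,-0.172,0],0],
    [0.7,[-0.83,-0.172,0],0],
    [0.7,[-0.83,-0.172,0],0],
    [0.7,[-0.83,-0.172,0],0],
    [0.7,[-0.83,-0.172,0],0]
  ]
}}

```text
time: 78.68
tool_pos: [0.2515, -0.4961, 0.3019]
tool_rot: [-0.001, 0.767, 0.642, 0.001]
contact_force: [0.8, 0.1, -1.3]
gripper_width: 0.849
grasp_force: 0.0
```

```bash
python3 - <<'E'
from hz import *
st()
for c in L:
    try: p=hz(c)
    except Exception as e: print(c,e)
p=manip.grab_frame('scene'); save(p,(280,150,420,280),'b3.png',4)
E
```

```text
t 78.68 pos [ 0.2515 -0.4961  0.3019] q [-6.000e-04  7.669e-01  6.417e-01  8.000e-04] F [ 0.8  0.1 -1.3] T [ 0.02 -0.03 -0.01] w 0.849 gf 0.0 j [-1.24 -0.13  1.72  0.    1.56 -1.06]
[(array([ 0.5124, -0.1069,  0.0258]), 311, 311), (array([ 0.5081, -0.1014,  0.0254]), 293, 314)] best glass z 0.1069 flange over rim mm -0.1 resid mm [0. 0.]
[(array([ 0.5165, -0.2216,  0.0263]), 299, 349), (array([ 0.5123, -0.2155,  0.0256]), 301, 301)] best glass z 0.1076 flange over rim mm 0.6 resid mm [-0.4 -0.3]
[(array([ 0.5202, -0.336 ,  0.0247]), 250, 269), (array([ 0.5157, -0.3284,  0.0245]), 251, 269)] best glass z 0.1082 flange over rim mm 1.2 resid mm [-1.1 -0.7]
```

View pics/b3.png

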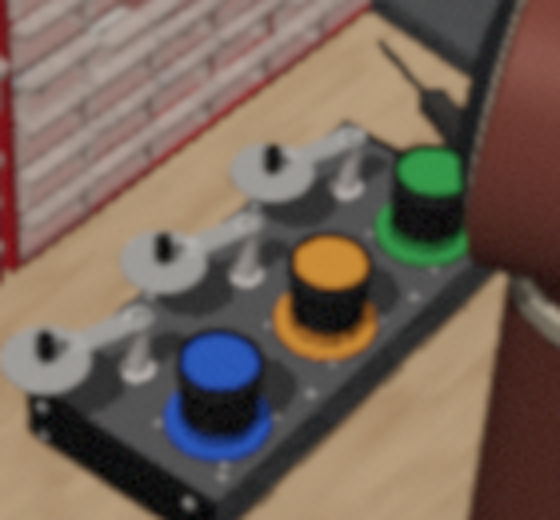

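All three filters sit flush in the view. Their heights fell 2.3 to 2.9 mm from the slot position and the TCP sank 3.3 to 3.6 mm before stopping. The covers are open, so I hand it in.

```bash
python3 -c "
from plant import manip
print(manip.job_done())"
```

```text
the job is handed in; nothing more can be done
None
```

I screwed the green, amber and blue filters onto their matching lenses until they stopped sinking (flush to within about 1 mm in the last camera check), left all three covers open, and handed the job in at about 79 s; no verdict was shown.

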